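# Change the mould plate on a jigger wheel head

## Task

Change the jigger over to the white mould. Lift the finished clay cup off the brown mould and stand it, still mouth down, on the small round white bat, pull the brown mould's plate off the wheel head and set it in the middle of the empty cork mat, and with the wooden hand float, never your fingers, sweep every lump of dried clay well into the open-fronted pan. Only then seat the white mould's plate on the head's three balls and press it down until the spring rollers pull it fully home; finish with the float lying flat on its black rubber mat, keep the cup and both plates upright throughout, and leave the beakers and the jar where they stand.

Things in the scene. Friction and masses are not known exactly. Their poses are not given: they have to be found in the camera images.
- head: Fixed wheel head of the jigger, spindle locked: dark iron flange 236 mm in diameter with a raised steel disc, its top 40 mm above the bench. Origin on the bench at the spindle axis, z up. Three steel balls 20 mm in diameter stand on it, centres 50 mm from the axis and 49 mm above the bench, at 0, 120 and 240 degrees from the head's x axis; three catches stand midway between them.
- catchA (a joint): Outward travel (0 to 0.010 m) of one of three alike sprung steel rollers, 18 mm in diameter, axis 74 mm above the bench, that lean over a seated plate's rim. Housings: 34 mm wide, 95 to 116 mm from the head's axis, tops 86 mm above the bench. A plate first rests on the rollers 20 mm above home; 15 N in all (weight included) pushes it past; over the last 7 mm they pull it home.
- seat (a point): Point on the wheel head's axis, 48 mm above the bench, with the head's axes: a fully home plate has its origin here and its yaw equal to the head's yaw plus 0, 120 or 240 degrees. Pulling a seated plate off takes about 20 N upward.
- old_plate: Plate seated on the head: aluminium disc 150 mm in diameter, 0.4 to 0.8 kg. Origin at the centre of its underside, z up. Disc top 19 mm above the underside; on it a brown plaster mould, upright cylinder 50 mm in diameter from 19 to 60 mm up, then a rounded cap to 72 mm: grip the cylinder. Underside: three like radial V grooves, 24 mm wide, 13 mm deep, at 0, 120, 240 degrees from x, to fit the balls.
- cup: Loose leather-hard grey clay cup, 0.22 kg, standing mouth down over the brown mould (3 mm play all round) with its rim on the plate's disc. Outside a plain cylinder 66 mm in diameter, 70 mm high, its closed foot on top. Origin at the centre of the rim, which is its underside as it stands; z up towards the foot. The brown mould reaches 53 mm up inside it: lift it at least that far.
- bat: Fixed small round white drying bat, 104 mm in diameter and 3 mm thick, on the bench: the cup goes here. Origin at the centre of its underside.
- new_plate: The plate to be seated, standing on one of the two cork mats, turned any way: the same disc, grooves and sizes as old_plate, but its mould is white with a narrower step (38 mm in diameter) from 62 to 72 mm above the underside.
- new_mat: Fixed round cork mat 176 mm in diameter and 2.5 mm thick on which the white mould's plate stands at the start; origin at the centre of its underside.
- free_mat: The same kind of cork mat, empty at the start: the brown mould's plate goes here. Origin at the centre of its underside.
- float: Loose wooden hand float (flat pusher), 0.26 kg. Origin at the centre of its underside. Board 90 mm along x, 160 mm along y, 20 mm thick; above it a dark handle bar along y, 26 mm wide in x, 49 to 75 mm above the underside, 130 mm long, on two posts 52 mm either side of the middle: grip the bar's middle across its 26 mm. Push lumps with a long edge of the board.
- float_mat: Fixed black rubber mat, the float's place: 110 mm along its x, 180 mm along its y, 2.5 mm thick; origin at the centre of its underside. At the start the float lies on it.
- pan: Fixed grey-green sheet-steel pan, open in front. Origin on the bench at the middle of the mouth's edge; x points into the pan, y along the mouth, z up. Inside 183 mm deep (x), 370 mm wide (y -185 to 185 mm); floor 2 mm above the bench, thin ramp at the mouth; walls 50 mm high (sides begin 25 mm behind the mouth). The lumps start within 180 mm in front of the mouth and within its width.
- scrap0: One of four to six lumps of dried clay trimmings lying loose on the bench in front of the pan's mouth (absent ones read None). Irregular block about 52 long x 30 to 35 wide x 24 mm high, about 70 g; origin at the centre of its underside.
- scrap1: One of four to six lumps of dried clay trimmings lying loose on the bench in front of the pan's mouth (absent ones read None). Irregular block about 55 long x 30 to 35 wide x 27 mm high, about 70 g; origin at the centre of its underside.
- scrap2: One of four to six lumps of dried clay trimmings lying loose on the bench in front of the pan's mouth (absent ones read None). Irregular block about 58 long x 30 to 35 wide x 30 mm high, about 70 g; origin at the centre of its underside.
- scrap3: One of four to six lumps of dried clay trimmings lying loose on the bench in front of the pan's mouth (absent ones read None). Irregular block about 52 long x 30 to 35 wide x 24 mm high, about 70 g; origin at the centre of its underside.
- scrap4: One of four to six lumps of dried clay trimmings lying loose on the bench in front of the pan's mouth (absent ones read None). Irregular block about 55 long x 30 to 35 wide x 27 mm high, about 70 g; origin at the centre of its underside.
- scrap5: One of four to six lumps of dried clay trimmings lying loose on the bench in front of the pan's mouth (absent ones read None). Irregular block about 58 long x 30 to 35 wide x 30 mm high, about 70 g; origin at the centre of its underside.
- beakerA: Loose unfired grey clay beaker, 92 mm in diameter, 95 mm high, origin at the centre of its underside. Leave it alone.
- beakerB: A second such beaker. Leave it alone.
- slip_jar: Loose closed jar 76 mm in diameter, 90 mm high, blue lid, origin at the centre of its underside. Leave it alone.
Mind the look-alikes: they are no part of the job. What is shaped like the cup but purple is not meant.

How it is judged:
By the outcome, as a careful person would: the job done as asked, in the order asked, and still so for the second after the job is handed in, with the robot touching nothing.
Of scrap0, scrap1, scrap2, scrap3, scrap4, scrap5 only 4 to 6 are there at a start; the rules pass over those that are not, and their reading is None.
At some moment in a run one of new_plate, scrap0, scrap1, scrap2, scrap3, scrap4, scrap5 may be knocked a few centimetres aside while the robot is not near it.
It also fails if it takes over 184 s, if anything falls off the work surface, if the arm or the gripper's body presses on something with over 40 N, if the wrist force passes 120 N, or if a joint passes its speed limit or range.

## Robot

A 7-joint arm with a two-finger parallel gripper is mounted at the origin on the work surface. World frame = base frame: x ahead of the robot, y to its left, z up, the work surface at z = 0. Lengths are in m, angles in rad, forces in N, time in s.
With the tool pointing down it reaches from about 0.4 to 0.85 m from the base axis. Payload 10.4 kg.
Tool frame: the origin (TCP) lies at the very end of the fingers, on their centre line; the grasp point (between the pads) lies 19 mm behind it; z points along the fingers, y is the direction in which the jaws open and shut (so a half turn about z gives the same grasp; the last joint's range is limited). The gripper opens to 87 mm and grips with 3 to 60 N. Pads are 19 mm wide; open, the fingers measure 117 mm over their backs; the gripper's body (75 mm by 190 mm) begins 51 mm behind the grasp point.
Start: joints at [-1.242, 0.332, -0.065, 1.46, 0.022, 1.35, -0.088], TCP at [0.215, 0.587, 0.223] pointing down, gripper open.
Joint ranges: [-2.6, 2.6], [-0.5, 2.12], [-1.47, 1.34], [0.16, 2.42], [-1.27, 4.41], [0.06, 2.06], [-2.6, 2.6]. Speed limits (rad/s): [2.22, 2.22, 2.79, 2.79, 3.14, 3.14, 3.14].

## Interface

Orientations are given as a unit quaternion [x, y, z, w].
In Python, from bench import r gives the robot as it stands.
- The arm moves only by the tool move_arm, never from a script. Its argument "deltas" is a list of rows, each a list of 5 numbers: the gripper's target within -1 to 1 (fully open at 1, half-way at 0, shut at -1), then the shift along the tool's x, y, z as a fraction of full scale, then the turn about the tool's z as a fraction of full scale. A call has 1 to 12 rows; each row shifts and turns the commanded pose from where the row before left it, along the tool's axes as they then stand; what a row does not reach is not made up. Full scale, the value 1, is 2.5 cm for a shift and 90 degrees for a turn. A row lasts 1/12 s, in which the tool goes at most 41.7 mm and 7.16 degrees, less where a joint would pass 70% of its speed; a pose out of reach is approached as far as the arm can. A call with a number of a shift or a turn outside -1 to 1 is refused whole. A call with a gripper value outside its range is refused whole. The fingers move at their own pace and stop on an object; "squeeze" is the grip in N (left out, the last holds). Time passes only in rows, so rows that do not move let the fingers close. It gives the time, the measured TCP pose, the force and the opening at its end, in the units of the state.
- r.read_state(): the state, without advancing time (a new reading comes with each control period).
- r.camera(name): name is "scene" or "top"; returns the picture (420x560x3 uint8, red, green, blue); there is no depth.
- r.camera_info(name): a dict with "K" (3x3 intrinsics, pixels), "R" (3x3) and "t" (3): a world point X has camera coordinates R X + t. Camera axes: x right, y down, z forward; pixel columns grow to the right and rows downward; lengths in m; the calibration is good to about 2 mm. A picture is of the moment at which its call begins. camera_info takes no time and is no camera call.
- r.close_job(): hands the job in, once; it reports no verdict.
Trained networks look in the newest picture that a camera, given by its name, has taken for a name from the list of things; names that differ only in an ending like _2 or _b are one class to them, and where a whole thing is asked for, a point or a joint stands for the part that bears it (a point fixed in the world has none). Each returns a list of dicts, best first, with "confidence" (0 to 1); they miss things now and then, are a little off and sometimes report something else, mostly with a low value. They report only what shows in the picture. A call takes as long as a camera call. They do not tell look-alikes from the thing itself.
- r.boxes_of(camera, label): "position" ([x, y, z] in m, in the coordinates of the camera as it stood for that picture, good to about 4 mm: the middle of the surface that is visible of it).
- r.tip_of(camera, label): "position" ([x, y, z] in m, in the coordinates of the camera as it stood for that picture, good to about 4 mm: a listed point, or the origin of a listed thing).
The state is a dict: "time": time; "joint_positions": joint angles; "joint_vel": joint speeds; "joint_torque": joint torques, N m; "ee_pos": TCP position; "eef_rot": TCP orientation; "ft_force": force on the tool from outside, world axes, zero at the start; "torque": the same for the moment, N m; "width": finger opening in m.
Only numpy, scipy, OpenCV 4.12 (cv2) and the standard library are available. Lean on these libraries where they do the work, as an engineer would, in place of code of your own. Each camera call takes 0.05 s, during which the arm holds its last target.

## Working session

There is one attempt and no reset: what is moved stays moved. The work goes in short steps, Python scripts to look and compute and a tool call to move; the robot and the scene stay as the last step left them, time stands still between calls to the robot, and variables do not carry over. Pictures are saved under pics/ and viewed, and the job is handed in when it is done.

Besides the shell and the picture viewer there is one more tool, called after "Emit:" by a JSON object that holds its "api" and its "payload". move_arm: Moves the arm, as the interface text tells. Shift numbers are shares of 2.5 cm and turn numbers shares of 90 degrees, none past 1 either way. Its arguments: {"type":"object","properties":{"deltas":{"type":"array","items":{"type":"array","items":{"type":"number"}}},"squeeze":{"type":"number"}},"required":["deltas"]}

```bash
ls; mkdir -p pics
cat > h.py <<'E'
import numpy as np, cv2
from bench import r
def snap(cam,name):
    im=r.camera(cam); cv2.imwrite(f'pics/{name}.png',im[:,:,::-1]); return im
def w(cam,p):
    i=r.camera_info(cam); return np.array(i['R']).T@(np.array(p)-np.array(i['t']))
def px(cam,X):
    i=r.camera_info(cam); c=np.array(i['K'])@(np.array(i['R'])@np.array(X)+np.array(i['t'])); return c[:2]/c[2]
def ray(cam,u,v,z):
    i=r.camera_info(cam);R=np.array(i['R']);t=np.array(i['t']);o=-R.T@t
    d=R.T@np.linalg.inv(np.array(i['K']))@np.array([u,v,1.]); return o+d*(z-o[2])/d[2]
E
python3 - <<'E'
from h import *
snap('top','t0');snap('scene','s0')
s=r.read_state()
for k,v in s.items(): print(k,np.round(v,3))
for c in('top','scene'):
    i=r.camera_info(c);print(c,-np.array(i['R']).T@np.array(i['t']))
E
```

```text
pics
time 0.1
joint_positions [-1.242  0.333 -0.065  1.461  0.022  1.35  -0.089]
joint_vel [ 0.    -0.001  0.001 -0.001  0.001  0.002  0.001]
joint_torque [ 2.0000e-03 -6.2455e+01  2.5000e-02 -3.9072e+01 -6.1000e-02  3.7000e-02
  0.0000e+00]
ee_pos [0.215 0.586 0.222]
eef_rot [ 0.175  0.985 -0.001 -0.   ]
ft_force [-0.729 -0.064 -0.187]
torque [0.03  0.014 0.034]
width 0.087
top [0.41090265 0.01791492 1.33916938]
scene [0.9219095  0.5795773  0.98078553]
```

View pics/t0.png

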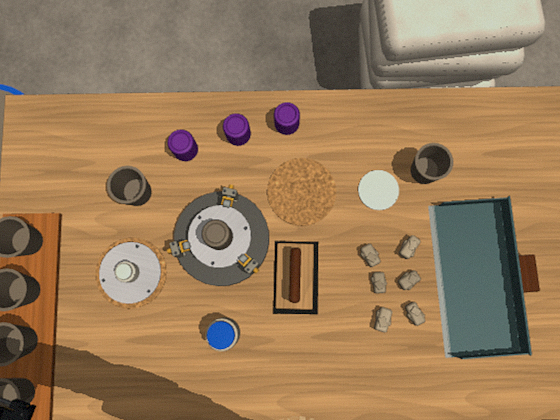

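View pics/s0.png

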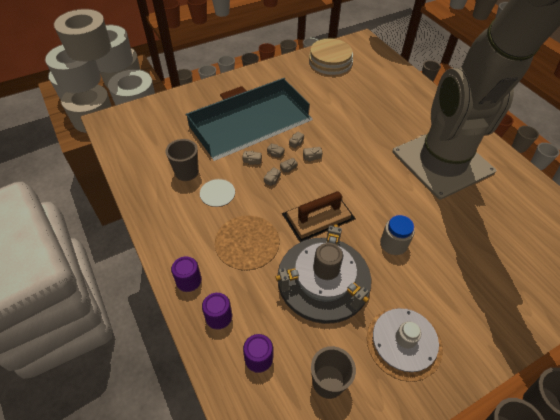

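Run:
```python
from h import *
for l in ['head','seat','old_plate','cup','bat','new_plate','new_mat','free_mat','float','float_mat','pan','beakerA','slip_jar','scrap0']:
  for c in ['top','scene']:
    for d in r.tip_of(c,l)[:8]:
        X=w(c,d['position']); print(l,c,round(d['confidence'],2),np.round(X,3),np.round(px(c,X)))
print(r.read_state()['time'])
```

```text
seat top 0.25 [ 0.68   0.392 -0.002] [139. 192.]
seat scene 0.65 [ 0.723 -0.338 -0.001] [187. 172.]
old_plate top 0.77 [0.552 0.178 0.046] [221. 239.]
old_plate scene 0.95 [0.556 0.177 0.045] [325. 271.]
cup top 0.92 [0.551 0.175 0.065] [221. 238.]
cup top 0.75 [0.828 0.14  0.003] [237. 134.]
cup top 0.7 [ 0.857  0.01  -0.   ] [288. 123.]
cup top 0.57 [0.788 0.274 0.001] [186. 150.]
cup scene 0.97 [ 0.829  0.135 -0.001] [218. 314.]
cup scene 0.88 [0.791 0.276 0.001] [259. 358.]
cup scene 0.76 [0.553 0.181 0.066] [327. 268.]
cup scene 0.28 [0.559 0.175 0.045] [323. 271.]
bat top 0.97 [ 0.677 -0.213  0.002] [376. 189.]
bat top 0.2 [ 0.325  0.174 -0.002] [224. 333.]
bat scene 0.95 [ 0.675 -0.219  0.002] [217. 192.]
new_plate top 0.81 [0.479 0.402 0.001] [133. 271.]
new_plate top 0.67 [0.553 0.18  0.065] [219. 237.]
new_plate scene 0.79 [0.479 0.406 0.003] [404. 342.]
free_mat top 0.62 [ 0.68  -0.02  -0.002] [301. 189.]
free_mat scene 0.77 [ 0.676 -0.02  -0.003] [247. 243.]
float top 0.84 [0.464 0.    0.003] [294. 274.]
float scene 0.92 [0.459 0.002 0.001] [319. 217.]
float_mat scene 0.5
[... 371 characters left out ...]
0.042] [221. 238.]
slip_jar scene 0.91 [ 0.328  0.175 -0.005] [393. 245.]
scrap0 top 0.8 [ 0.349 -0.214  0.001] [382. 320.]
scrap0 top 0.76 [ 0.447 -0.28   0.002] [407. 279.]
scrap0 top 0.75 [ 0.506 -0.186 -0.   ] [369. 256.]
scrap0 top 0.64 [ 0.44  -0.209 -0.   ] [379. 283.]
scrap0 top 0.55 [ 0.528 -0.285  0.003] [408. 247.]
scrap0 top 0.51 [ 0.363 -0.291 -0.004] [413. 313.]
scrap0 scene 0.75 [ 0.527 -0.289  0.002] [251. 160.]
scrap0 scene 0.73 [ 0.445 -0.284  0.   ] [275. 152.]
scrap0 scene 0.63 [ 0.444 -0.209 -0.   ] [287. 168.]
scrap0 scene 0.56 [ 0.351 -0.213  0.002] [312. 156.]
scrap0 scene 0.55 [ 0.368 -0.298  0.001] [294. 141.]
scrap0 scene 0.54 [ 0.511 -0.19  -0.003] [271. 180.]
1.5
```

Run:
```python
from h import *
im=cv2.imread('pics/t0.png')
a=cv2.resize(im[185:315,85:275],None,fx=4,fy=4,interpolation=cv2.INTER_CUBIC);cv2.imwrite('pics/z1.png',a)
a=cv2.resize(im[140:370,350:550],None,fx=2.6,fy=2.6,interpolation=cv2.INTER_CUBIC);cv2.imwrite('pics/z2.png',a)
im=cv2.imread('pics/s0.png')
a=cv2.resize(im[220:380,270:450],None,fx=3.7,fy=3.7,interpolation=cv2.INTER_CUBIC);cv2.imwrite('pics/z3.png',a)
```

```text
(no output)
```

View pics/z1.png

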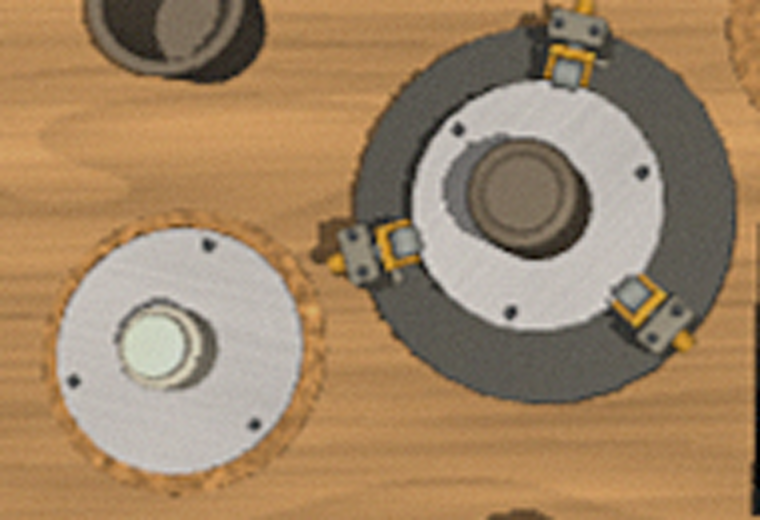

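View pics/z2.png

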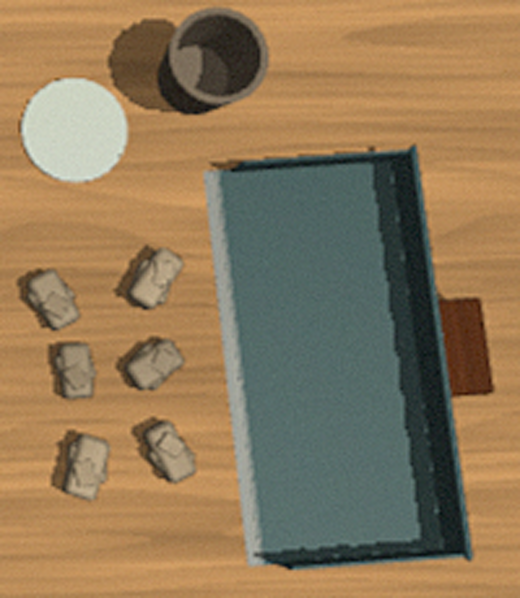

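View pics/z3.png

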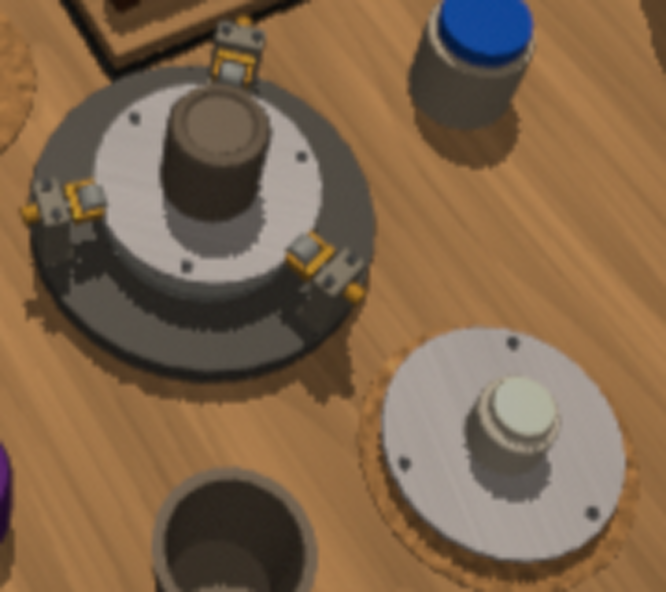

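Run:
```python
from h import *
def dots(cam,P,z,sc,ox,oy):
    Q=np.array([ray(cam,u/sc+ox-.5*(1-1/sc),v/sc+oy-.5*(1-1/sc),z) for u,v in P]);c=Q.mean(0);d=Q-c
    a=np.degrees(np.arctan2(d[:,1],d[:,0]));print(cam,np.round(c,4),np.round(np.hypot(d[:,0],d[:,1]),4),np.round(a,1),'mod120',np.round(a%120,1))
dots('top',[(458,130),(642,172),(510,313)],.067,4,85,185)
dots('top',[(209,245),(74,381),(255,425)],.0215,4,85,185)
dots('scene',[(135,118),(302,157),(187,267)],.067,3.7,270,220)
dots('scene',[(513,343),(405,463),(592,514)],.0215,3.7,270,220)
z=lambda u,v,h:np.round(ray('top',u/2.6+350,v/2.6+140,h),4)
print('bat',z(74,130,.003),z(22,130,.003),z(128,130,.003))
print('beakerB',z(219,55,.095),'pan mouth',z(205,170,0),z(252,565,0))
zz=lambda u,v,h:np.round(ray('top',u,v,h),4)
print('floatmat',[zz(*p,.0025) for p in[(275,241),(318.5,241.5),(318,314),(273,313)]], 'bar',zz(295,248,.075),zz(291,302,.075))
print('free',zz(301,191.5,.0025))
print('newmat?', [z for z in map(lambda p:np.round(ray('top',p[0]/4+85,p[1]/4+185,.0025),4),[(41,350),(325,350),(185,210),(175,495)])])
for d in r.boxes_of('top','free_mat')+r.boxes_of('top','bat')+r.boxes_of('scene','bat'): print(d)
```

```text
top [0.5563 0.1799 0.067 ] [0.0659 0.0656 0.0662] [ 45.9 -73.6 166.3] mod120 [45.9 46.4 46.3]
top [0.476  0.4039 0.0215] [0.0661 0.0661 0.0661] [ -14.4  105.5 -134.5] mod120 [105.6 105.5 105.5]
scene [0.5573 0.1797 0.067 ] [0.0658 0.066  0.0664] [-74.2 166.3  45.9] mod120 [45.8 46.3 45.9]
scene [0.4767 0.4039 0.0215] [0.0659 0.0656 0.066 ] [-134.4  -14.5  105.3] mod120 [105.6 105.5 105.3]
bat [ 0.6735 -0.2178  0.003 ] [ 0.6744 -0.1669  0.003 ] [ 0.6726 -0.2707  0.003 ]
beakerB [ 0.7233 -0.338   0.095 ] pan mouth [ 0.632  -0.3447  0.    ] [ 0.2565 -0.367   0.    ]
floatmat [array([0.548 , 0.0473, 0.0025]), array([ 0.5448, -0.0618,  0.0025]), array([ 0.3661, -0.0558,  0.0025]), array([0.3705, 0.0547, 0.0025])] bar [ 0.5231 -0.0014  0.075 ] [0.3972 0.0104 0.075 ]
free [ 0.6732 -0.0206  0.0025]
newmat? [array([0.4775, 0.4942, 0.0025]), array([0.4743, 0.3182, 0.0025]), array([0.5632, 0.4073, 0.0025]), array([0.3874, 0.4088, 0.0025])]
{'position': [0.0267, -0.0621, 1.3636], 'confidence': 0.65}
{'position': [0.2193, -0.0662, 1.3613], 'confidence': 0.96}
{'position': [-0.165, 0.0492, 1.2133], 'confidence': 0.43}
{'position': [0.3006, 0.2384, 1.2975], 'confidence': 0.39}
{'position': [0.1104, 0.3208, 0.9085], 'confidence': 0.69}
{'position': [-0.1854, -0.0754, 1.2697], 'confidence': 0.65}
```

Emit:
{"api": "move_arm", "payload": {"deltas": [[1,0,0,0,0.079],[1,0,0,0,0.079],[1,0,0,0,0.079],[1,0,0,0,0.079],[1,0,0,0,0.079],[1,0,0,0,0.079],[1,0,0,0,0.079]], "squeeze": 30}}

```text
time: 2.23
ee_pos: [0.2154, 0.5867, 0.2226]
eef_rot: [0.576, 0.818, 0.0, -0.0]
ft_force: [0.3, -0.3, 0.8]
width: 0.0868
```

```bash
cat >> h.py <<'E'
from scipy.spatial.transform import Rotation as Ro
def go(x,y,z,az=None):
    s=r.read_state(); R=Ro.from_quat(s['eef_rot']).as_matrix()
    d=np.array([x,y,z])-s['ee_pos']; u=R.T@d/.025
    a=np.degrees(np.arctan2(R[1,1],R[0,1]))
    print('t',round(s['time'],2),'ee',np.round(s['ee_pos'],4),'az',round(a,1),'tilt',np.round(R[:,2],3),'F',np.round(s['ft_force'],1),'w',round(s['width'],4),'q7',round(s['joint_positions'][6],2))
    print('units',np.round(u,2),'rows>=',np.ceil(np.abs(u).max()))
    if az is not None:
        e=(az-a+90)%180-90; print('turn total units (tool)',round(-e/90,3))
E
python3 -c "
from h import *
go(.557,.180,.2)"
```

```text
t 2.23 ee [0.2154 0.5867 0.2226] az 19.7 tilt [ 0.  0. -1.] F [ 0.3 -0.3  0.8] w 0.0868 q7 -0.94
units [-19.93   7.37   0.9 ] rows>= 20.0
```

Emit:
{"api": "move_arm", "payload": {"deltas": [[1,-0.83,0.307,0,0],[1,-0.83,0.307,0,0],[1,-0.83,0.307,0,0],[1,-0.83,0.307,0,0],[1,-0.83,0.307,0,0],[1,-0.83,0.307,0,0],[1,-0.83,0.307,0,0],[1,-0.83,0.307,0,0],[1,-0.83,0.307,0,0],[1,-0.83,0.307,0,0],[1,-0.83,0.307,0,0],[1,-0.83,0.307,0,0]]}}

```text
time: 3.23
ee_pos: [0.3879, 0.3836, 0.2227]
eef_rot: [0.573, 0.82, 0.0, -0.0]
ft_force: [-0.1, -0.7, 0.8]
width: 0.0873
```

Emit:
{"api": "move_arm", "payload": {"deltas": [[1,-0.83,0.307,0,0],[1,-0.83,0.307,0,0],[1,-0.83,0.307,0,0],[1,-0.83,0.307,0,0],[1,-0.83,0.307,0,0],[1,-0.83,0.307,0,0],[1,-0.83,0.307,0,0],[1,-0.83,0.307,0,0],[1,-0.83,0.307,0,0],[1,-0.83,0.307,0,0],[1,-0.83,0.307,0,0],[1,0,0,0,0]]}}

```text
time: 4.23
ee_pos: [0.5475, 0.1944, 0.2227]
eef_rot: [0.575, 0.818, -0.0, 0.001]
ft_force: [1.0, -1.0, 0.3]
width: 0.087
```

```bash
python3 -c "
from h import *
go(.557,.180,.1)"
```

```text
t 4.23 ee [0.5475 0.1944 0.2227] az 19.7 tilt [ 0.001 -0.002 -1.   ] F [ 1.  -1.   0.3] w 0.087 q7 -0.0
units [-0.66  0.16  4.91] rows>= 5.0
```

Emit:
{"api": "move_arm", "payload": {"deltas": [[1,-0.66,0.16,0,0],[1,0,0,0,0],[1,0,0,0.8,0],[1,0,0,0.8,0],[1,0,0,0.8,0],[1,0,0,0.8,0],[1,0,0,0.7,0],[1,0,0,0.6,0],[1,0,0,0.4,0],[1,0,0,0,0]]}}

```text
time: 5.07
ee_pos: [0.5529, 0.1852, 0.098]
eef_rot: [0.573, 0.82, -0.001, -0.001]
ft_force: [-0.6, -0.4, 0.7]
width: 0.087
```

```bash
python3 -c "
from h import *
go(.557,.180,.1)
snap('top','t1');snap('scene','s1')
a=cv2.imread('pics/s1.png')[180:340,220:440];b=cv2.imread('pics/t1.png')[170:300,150:300]
cv2.imwrite('pics/z4.png',np.hstack([cv2.resize(a,(480,350)),cv2.resize(b,(320,350))]))"
```

```text
t 5.07 ee [0.5529 0.1852 0.098 ] az 20.1 tilt [-0.003 -0.001 -1.   ] F [-0.6 -0.4  0.7] w 0.087 q7 0.06
units [-0.25  0.08 -0.08] rows>= 1.0
```

View pics/z4.png

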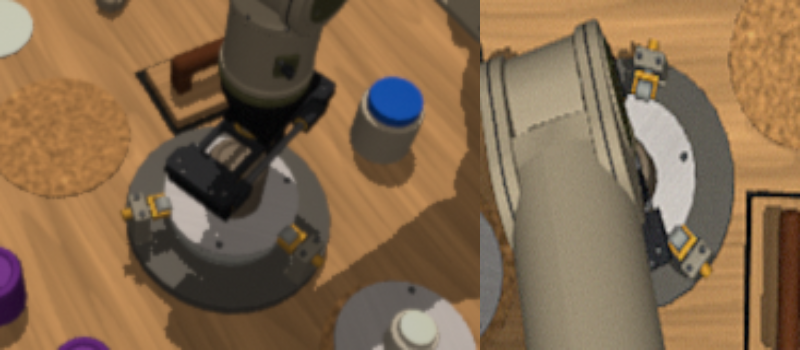

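Emit:
{"api": "move_arm", "payload": {"deltas": [[1,-0.25,0.08,0,0],[1,0,0,0,0],[-1,0,0,0,0],[-1,0,0,0,0],[-1,0,0,0,0],[-1,0,0,0,0],[-1,0,0,0,0],[-1,0,0,0,0]], "squeeze": 15}}

```text
time: 5.83
ee_pos: [0.5584, 0.1799, 0.1002]
eef_rot: [0.573, 0.82, 0.0, -0.0]
ft_force: [-0.4, -0.6, 2.5]
width: 0.0696
```

```bash
python3 -c "
from h import *
go(.557,.180,.24)"
```

```text
t 5.83 ee [0.5584 0.1799 0.1002] az 20.1 tilt [-0.  0. -1.] F [-0.4 -0.6  2.5] w 0.0696 q7 0.07
units [ 0.02 -0.05 -5.59] rows>= 6.0
```

Emit:
{"api": "move_arm", "payload": {"deltas": [[-1,0,0,0,0],[-1,0,0,0,0],[-1,0,0,0,0],[-1,0,0,-0.2,0],[-1,0,0,-0.4,0],[-1,0,0,-0.6,0],[-1,0,0,-0.7,0],[-1,0,0,-0.7,0],[-1,0,0,-0.7,0],[-1,0,0,-0.7,0],[-1,0,0,-0.2,0],[-1,0,0,0,0]]}}

```text
time: 6.83
ee_pos: [0.5592, 0.18, 0.2067]
eef_rot: [0.573, 0.819, 0.001, 0.001]
ft_force: [-0.6, -0.9, -2.4]
width: 0.0698
```

```bash
python3 -c "
from h import *
go(.675,-.218,.2)
snap('scene','s2')"
```

```text
t 6.83 ee [0.5592 0.18   0.2067] az 20.1 tilt [ 0.003  0.001 -1.   ] F [-0.6 -0.9 -2.4] w 0.0698 q7 0.04
units [-16.54  -1.11   0.26] rows>= 17.0
```

View pics/s2.png

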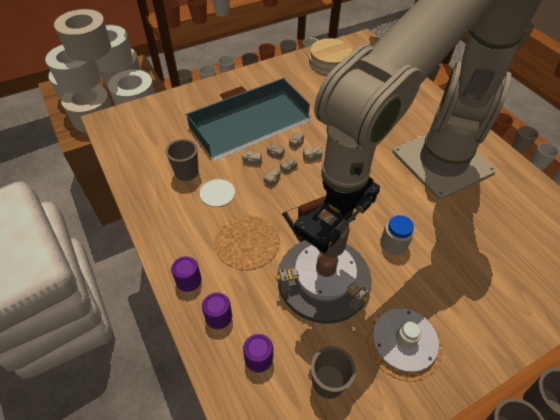

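Emit:
{"api": "move_arm", "payload": {"deltas": [[-1,-0.3,0,0,0],[-1,-0.6,0,0,0],[-1,-0.75,-0.05,0,0],[-1,-0.75,-0.05,0,0],[-1,-0.75,-0.05,0,0],[-1,-0.75,-0.05,0,0],[-1,-0.75,-0.05,0,0],[-1,-0.75,-0.05,0,0],[-1,-0.75,-0.05,0,0],[-1,-0.75,-0.05,0,0],[-1,-0.75,-0.05,0,0],[-1,-0.75,-0.05,0,0]]}}

```text
time: 7.88
ee_pos: [0.6183, -0.0234, 0.2036]
eef_rot: [0.573, 0.819, -0.001, -0.001]
ft_force: [-1.0, -0.3, -1.8]
width: 0.0696
```

Emit:
{"api": "move_arm", "payload": {"deltas": [[-1,-0.75,-0.05,0,0],[-1,-0.75,-0.05,0,0],[-1,-0.75,-0.05,0,0],[-1,-0.75,-0.05,0,0],[-1,-0.75,-0.05,0,0],[-1,-0.75,-0.05,0,0],[-1,-0.75,-0.05,0,0],[-1,-0.75,-0.05,0,0],[-1,-0.75,-0.05,0,0],[-1,-0.75,-0.05,0,0],[-1,-0.4,-0.05,0,0],[-1,0,0,0,0]]}}

```text
time: 8.88
ee_pos: [0.6725, -0.2154, 0.2035]
eef_rot: [0.575, 0.818, -0.001, -0.001]
ft_force: [0.4, -1.3, -2.5]
width: 0.0694
```

```bash
python3 -c "
from h import *
go(.675,-.218,.05)
snap('scene','s3')"
```

```text
t 8.88 ee [ 0.6725 -0.2154  0.2035] az 19.9 tilt [-0.002 -0.001 -1.   ] F [ 0.4 -1.3 -2.5] w 0.0694 q7 0.77
units [-0.13  0.08  6.14] rows>= 7.0
```

View pics/s3.png

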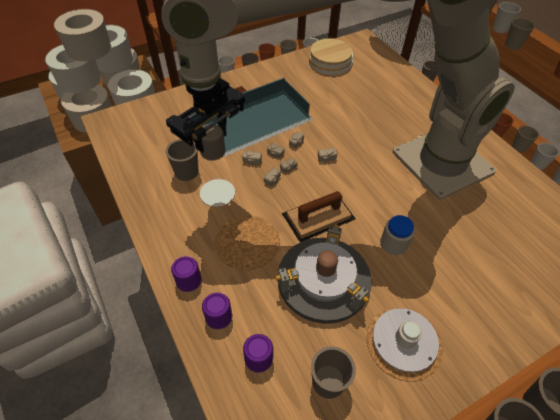

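Emit:
{"api": "move_arm", "payload": {"deltas": [[-1,-0.1,0.08,0.5,0],[-1,0,0,0.9,0],[-1,0,0,0.9,0],[-1,0,0,0.9,0],[-1,0,0,0.9,0],[-1,0,0,0.9,0],[-1,0,0,0.7,0],[-1,0,0,0.4,0],[-1,0,0,0.2,0],[-1,0,0,0,0],[-1,0,0,0,0]]}}

```text
time: 9.85
ee_pos: [0.6769, -0.2133, 0.0483]
eef_rot: [0.573, 0.82, 0.0, 0.0]
ft_force: [0.2, 0.4, -2.2]
width: 0.0696
```

```bash
python3 -c "
from h import *
go(.675,-.218,.036)"
```

```text
t 9.85 ee [ 0.6769 -0.2133  0.0483] az 20.1 tilt [ 0.001 -0.    -1.   ] F [ 0.2  0.4 -2.2] w 0.0696 q7 0.81
units [-0.15 -0.13  0.49] rows>= 1.0
```

Emit:
{"api": "move_arm", "payload": {"deltas": [[-1,-0.1,-0.1,0.1,0],[-1,-0.05,0,0.1,0],[-1,0,0,0.1,0],[-1,0,0,0.08,0],[-1,0,0,0.05,0],[-1,0,0,0.05,0],[-1,0,0,0,0],[-1,0,0,0,0]]}}

```text
time: 10.52
ee_pos: [0.6754, -0.2181, 0.0369]
eef_rot: [0.573, 0.819, 0.0, 0.0]
ft_force: [-4.9, 2.0, 8.6]
width: 0.0696
```

```bash
python3 -c "
from h import *
go(.675,-.218,.036)"
```

```text
t 10.52 ee [ 0.6754 -0.2181  0.0369] az 20.1 tilt [ 0.  0. -1.] F [-4.9  2.   8.6] w 0.0696 q7 0.82
units [ 0.01 -0.01  0.04] rows>= 1.0
```

Emit:
{"api": "move_arm", "payload": {"deltas": [[-1,0,0,-0.04,0],[-1,0,0,0,0],[1,0,0,0,0],[1,0,0,0,0],[1,0,0,0,0],[1,0,0,0,0],[1,0,0,0,0],[1,0,0,-0.3,0],[1,0,0,-0.8,0],[1,0,0,-1,0],[1,0,0,-1,0],[1,0,0,-1,0]]}}

```text
time: 11.52
ee_pos: [0.6752, -0.2181, 0.1408]
eef_rot: [0.573, 0.819, 0.0, 0.0]
ft_force: [-0.0, -0.3, 0.6]
width: 0.0871
```

```bash
python3 -c "
from h import *
go(.557,.18,.20,0)
snap('scene','s4');snap('top','t4')"
```

```text
t 11.52 ee [ 0.6752 -0.2181  0.1408] az 20.1 tilt [ 0. -0. -1.] F [-0.  -0.3  0.6] w 0.0871 q7 0.79
units [16.58  1.02 -2.37] rows>= 17.0
turn total units (tool) 0.223
```

View pics/s4.png

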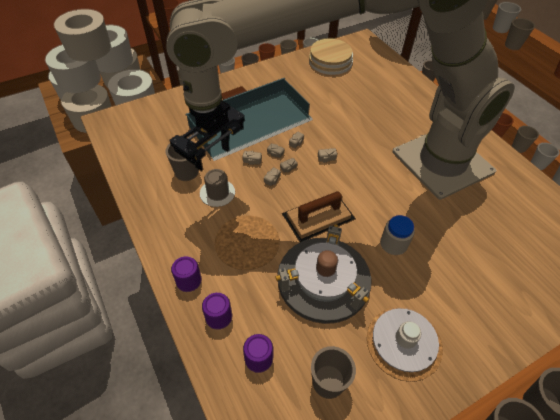

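Emit:
{"api": "move_arm", "payload": {"deltas": [[1,0,0,-0.8,0],[1,0.5,0.05,-0.6,0],[1,0.75,0.05,0,0],[1,0.75,0.05,0,0],[1,0.75,0.05,0,0],[1,0.75,0.05,0,0],[1,0.75,0.05,0,0],[1,0.75,0.05,0,0],[1,0.75,0.05,0,0],[1,0.75,0.05,0,0],[1,0.75,0.05,0,0],[1,0.75,0.05,0,0]]}}

```text
time: 12.62
ee_pos: [0.619, -0.0237, 0.1746]
eef_rot: [0.573, 0.82, 0.0, 0.0]
ft_force: [-0.3, 0.1, -0.4]
width: 0.0872
```

Emit:
{"api": "move_arm", "payload": {"deltas": [[1,0.75,0.05,0,0],[1,0.75,0.05,0,0],[1,0.75,0.05,0,0],[1,0.75,0.05,0,0],[1,0.75,0.05,0,0],[1,0.75,0.05,0,0],[1,0.75,0.05,0,0],[1,0.75,0.05,0,0],[1,0.75,0.05,0,0],[1,0.75,0.05,0,0],[1,0.75,0.05,0,0],[1,0,0,0,0]]}}

```text
time: 13.62
ee_pos: [0.5598, 0.1784, 0.1745]
eef_rot: [0.571, 0.821, 0.001, -0.001]
ft_force: [-0.3, 0.5, -0.2]
width: 0.087
```

```bash
python3 -c "
from h import *
go(.557,.18,.074)"
```

```text
t 13.62 ee [0.5598 0.1784 0.1745] az 20.4 tilt [-0.     0.002 -1.   ] F [-0.3  0.5 -0.2] w 0.087 q7 0.07
units [ 0.09 -0.09  4.02] rows>= 5.0
```

Emit:
{"api": "move_arm", "payload": {"deltas": [[1,0,0,0.4,0],[1,0,0,0.7,0],[1,0,0,0.8,0],[1,0,0,0.8,0],[1,0,0,0.6,0],[1,0,0,0.3,0],[1,0,0,0.1,0],[1,0,0,0,0]]}}

```text
time: 14.28
ee_pos: [0.5616, 0.1724, 0.0813]
eef_rot: [0.573, 0.819, -0.0, -0.0]
ft_force: [0.2, 0.3, 0.3]
width: 0.087
```

```bash
python3 -c "
from h import *
go(.557,.18,.075)"
```

```text
t 14.28 ee [0.5616 0.1724 0.0813] az 20.0 tilt [-0. -0. -1.] F [0.2 0.3 0.3] w 0.087 q7 0.1
units [ 0.35 -0.07  0.25] rows>= 1.0
```

Emit:
{"api": "move_arm", "payload": {"deltas": [[1,0.35,-0.07,0.24,0],[1,0,0,0,0],[1,0,0,0,0],[-1,0,0,0,0],[-1,0,0,0,0],[-1,0,0,0,0],[-1,0,0,0,0],[-1,0,0,0,0],[-1,0,0,0,0],[-1,0,0,0,0],[-1,0,0,0,0],[-1,0,0,0,0]], "squeeze": 60}}

```text
time: 15.28
ee_pos: [0.558, 0.1809, 0.076]
eef_rot: [0.573, 0.82, 0.001, 0.001]
ft_force: [5.1, 0.9, -1.2]
width: 0.049
```

```bash
python3 -c "
from h import *
go(.557,.18,.075)"
```

```text
t 15.28 ee [0.558  0.1809 0.076 ] az 20.1 tilt [ 0.002  0.001 -1.   ] F [ 5.1  0.9 -1.2] w 0.049 q7 0.09
units [-0.02 -0.05  0.04] rows>= 1.0
```

Gripped at about 50 mm. Pull up gradually.

Emit:
{"api": "move_arm", "payload": {"deltas": [[-1,0,0,-0.1,0],[-1,0,0,-0.1,0],[-1,0,0,-0.1,0],[-1,0,0,-0.1,0],[-1,0,0,-0.1,0],[-1,0,0,-0.2,0],[-1,0,0,-0.3,0],[-1,0,0,-0.3,0],[-1,0,0,-0.4,0],[-1,0,0,-0.5,0],[-1,0,0,-0.3,0],[-1,0,0,0,0]]}}

```text
time: 16.28
ee_pos: [0.5581, 0.181, 0.1406]
eef_rot: [0.573, 0.819, 0.002, 0.001]
ft_force: [1.3, -0.1, -6.8]
width: 0.0495
```

```bash
python3 -c "
from h import *
go(.676,-.02,.19)
snap('scene','s5')"
```

```text
t 16.28 ee [0.5581 0.181  0.1406] az 20.1 tilt [ 0.003  0.002 -1.   ] F [ 1.3 -0.1 -6.8] w 0.0495 q7 0.06
units [-9.17  1.68 -1.98] rows>= 10.0
```

View pics/s5.png

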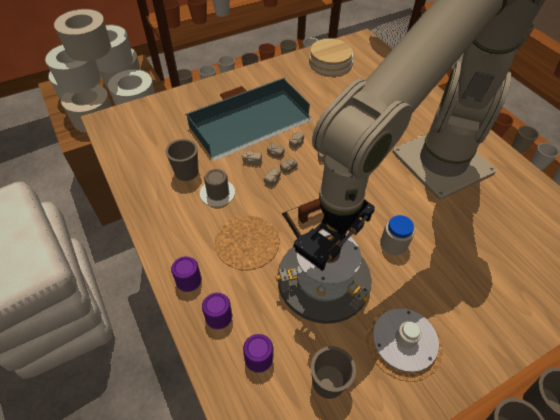

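Emit:
{"api": "move_arm", "payload": {"deltas": [[-1,0,0,-0.6,0],[-1,0,0,-0.6,0],[-1,-0.3,0.05,0,0],[-1,-0.6,0.1,0,0],[-1,-0.75,0.14,0,0],[-1,-0.75,0.14,0,0],[-1,-0.75,0.14,0,0],[-1,-0.75,0.14,0,0],[-1,-0.75,0.14,0,0],[-1,-0.75,0.14,0,0],[-1,-0.75,0.14,0,0],[-1,-0.75,0.14,0,0]]}}

```text
time: 17.33
ee_pos: [0.6461, 0.0279, 0.1665]
eef_rot: [0.573, 0.819, -0.001, -0.0]
ft_force: [0.3, 0.6, -6.5]
width: 0.049
```

Emit:
{"api": "move_arm", "payload": {"deltas": [[-1,-0.75,0.14,0,0],[-1,-0.75,0.14,0,0],[-1,-0.6,0.1,0,0],[-1,-0.3,0.05,0,0],[-1,0,0,0,0],[-1,0,0,0,0]]}}

```text
time: 17.83
ee_pos: [0.6765, -0.0229, 0.1674]
eef_rot: [0.573, 0.819, -0.0, -0.001]
ft_force: [0.2, 1.0, -7.6]
width: 0.0492
```

```bash
python3 -c "
from h import *
go(.676,-.02,.04)"
```

```text
t 17.83 ee [ 0.6765 -0.0229  0.1674] az 20.1 tilt [-0.001  0.    -1.   ] F [ 0.2  1.  -7.6] w 0.0492 q7 0.48
units [0.11 0.02 5.1 ] rows>= 6.0
```

Emit:
{"api": "move_arm", "payload": {"deltas": [[-1,0.1,0,0.4,0],[-1,0,0,0.8,0],[-1,0,0,0.9,0],[-1,0,0,0.9,0],[-1,0,0,0.9,0],[-1,0,0,0.7,0],[-1,0,0,0.3,0],[-1,0,0,0.1,0],[-1,0,0,0,0],[-1,0,0,0,0]]}}

```text
time: 18.67
ee_pos: [0.6766, -0.0204, 0.0443]
eef_rot: [0.573, 0.82, 0.001, 0.001]
ft_force: [0.3, 0.3, -5.1]
width: 0.0488
```

```bash
python3 -c "
from h import *
go(.675,-.02,.031)"
```

```text
t 18.67 ee [ 0.6766 -0.0204  0.0443] az 20.1 tilt [ 0.002  0.    -1.   ] F [ 0.3  0.3 -5.1] w 0.0488 q7 0.51
units [ 0.04 -0.06  0.53] rows>= 1.0
```

Emit:
{"api": "move_arm", "payload": {"deltas": [[-1,0.04,-0.06,0.1,0],[-1,0,0,0.1,0],[-1,0,0,0.1,0],[-1,0,0,0.08,0],[-1,0,0,0.08,0],[-1,0,0,0.04,0],[-1,0,0,0,0],[-1,0,0,0,0]]}}

```text
time: 19.33
ee_pos: [0.6742, -0.0204, 0.031]
eef_rot: [0.573, 0.819, 0.0, -0.0]
ft_force: [-2.8, 1.7, 1.5]
width: 0.0489
```

```bash
python3 -c "
from h import *
go(.675,-.02,.031)"
```

```text
t 19.33 ee [ 0.6742 -0.0204  0.031 ] az 20.1 tilt [ 0.  0. -1.] F [-2.8  1.7  1.5] w 0.0489 q7 0.51
units [0.   0.03 0.  ] rows>= 1.0
```

Emit:
{"api": "move_arm", "payload": {"deltas": [[1,0,0,0,0],[1,0,0,0,0],[1,0,0,0,0],[1,0,0,0,0],[1,0,0,-0.4,0],[1,0,0,-0.9,0],[1,0,0,-1,0],[1,0,0,-1,0],[1,0,0,-1,0],[1,0,0,-0.8,0],[1,0,0,0,0]]}}

```text
time: 20.25
ee_pos: [0.6765, -0.0209, 0.164]
eef_rot: [0.573, 0.819, 0.002, 0.003]
ft_force: [1.3, -0.2, -0.0]
width: 0.0874
```

```bash
python3 -c "
from h import *
go(.46,.003,.14,84.6)
snap('scene','s6');snap('top','t6')"
```

```text
t 20.25 ee [ 0.6765 -0.0209  0.164 ] az 20.1 tilt [ 0.008  0.    -1.   ] F [ 1.3 -0.2 -0. ] w 0.0874 q7 0.47
units [ 3.87 -7.81  0.89] rows>= 8.0
turn total units (tool) -0.717
```

View pics/t6.png

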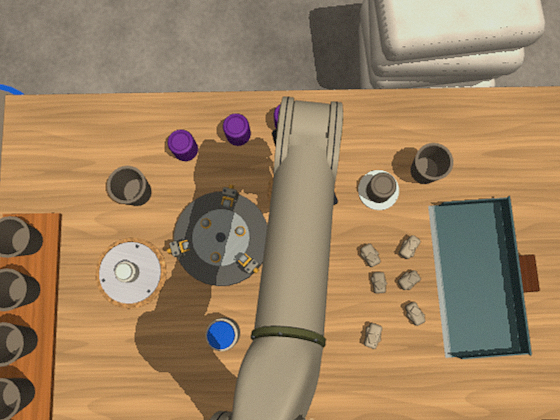

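View pics/s6.png

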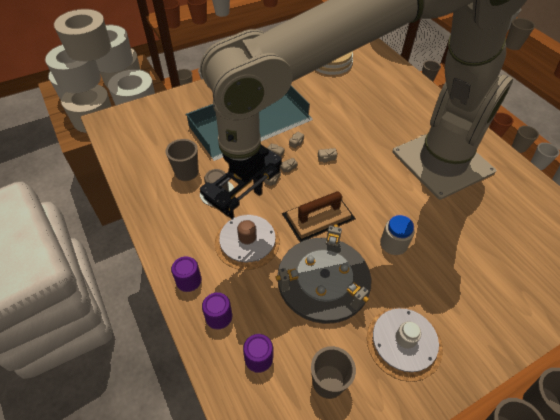

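Emit:
{"api": "move_arm", "payload": {"deltas": [[1,0,0,0,0.0755],[1,0,0,0,0.0755],[1,0,0,0,0.0755],[1,0,0,0,0.0755],[1,0,0,0,0.0755],[1,0,0,0,0.0755],[1,0,0,0,0.0755],[1,0,0,0,0.0755],[1,0,0,0,0.0755],[1,0,0,0,0.0755],[1,0,0,0,0.0755],[1,0,0,0,0.0755]]}}

```text
time: 21.35
ee_pos: [0.6735, -0.0204, 0.1569]
eef_rot: [0.97, 0.244, -0.001, -0.0]
ft_force: [0.2, 0.2, -0.5]
width: 0.0869
```

Emit:
{"api": "move_arm", "payload": {"deltas": [[1,0,0,0,0.0755],[1,0,0,0,0.0755],[1,0,0,0,0.0755],[1,0,0,0,0.0755],[1,0,0,0,0.0755],[1,0,0,0,0]]}}

```text
time: 21.85
ee_pos: [0.6736, -0.0203, 0.1568]
eef_rot: [0.999, -0.05, -0.001, 0.0]
ft_force: [0.3, 0.5, -0.5]
width: 0.0869
```

```bash
python3 -c "
from h import *
go(.46,.003,.12,84.6)
"
```

```text
t 21.85 ee [ 0.6736 -0.0203  0.1568] az -95.8 tilt [-0.002 -0.001 -1.   ] F [ 0.3  0.5 -0.5] w 0.0869 q7 -1.38
units [-8.59 -0.07  1.49] rows>= 9.0
turn total units (tool) -0.004
```

Emit:
{"api": "move_arm", "payload": {"deltas": [[1,-0.5,0,0,0],[1,-0.8,0,0,0],[1,-0.85,0,0,0],[1,-0.85,0,0,0],[1,-0.85,0,0,0],[1,-0.85,-0.05,0,0],[1,-0.85,0,0,0],[1,-0.85,0,0,0],[1,-0.85,0,0,0],[1,-0.8,0,0,0],[1,-0.54,0,0,0],[1,0,0,0,0]]}}

```text
time: 22.85
ee_pos: [0.4582, 0.0018, 0.1574]
eef_rot: [0.999, -0.045, -0.001, -0.002]
ft_force: [0.3, -1.3, -0.3]
width: 0.0871
```

```bash
python3 -c "
from h import *
go(.46,.003,.048,84.6)
snap('scene','s7')"
```

```text
t 22.85 ee [0.4582 0.0018 0.1574] az -95.2 tilt [-0.001  0.003 -1.   ] F [ 0.3 -1.3 -0.3] w 0.0871 q7 -1.78
units [ 0.07 -0.04  4.38] rows>= 5.0
turn total units (tool) 0.003
```

View pics/s7.png

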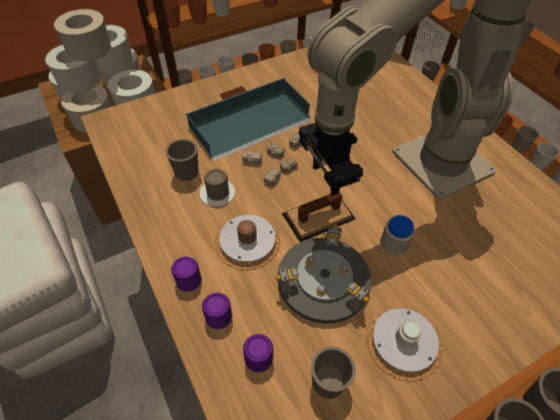

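Emit:
{"api": "move_arm", "payload": {"deltas": [[1,0.05,-0.03,0.4,0],[1,0,0,0.8,0],[1,0,0,0.9,0],[1,0,0,0.9,0],[1,0,0,0.8,0],[1,0,0,0.4,0],[1,0,0,0.2,0],[1,0,0,0,0],[1,0,0,0,0]]}}

```text
time: 23.65
ee_pos: [0.4625, 0.0012, 0.0482]
eef_rot: [0.999, -0.047, 0.0, 0.001]
ft_force: [0.2, 0.0, 0.5]
width: 0.0866
```

```bash
python3 -c "
from h import *
go(.46,.003,.046,84.6)"
```

```text
t 23.65 ee [0.4625 0.0012 0.0482] az -95.4 tilt [ 0.    -0.001 -1.   ] F [0.2 0.  0.5] w 0.0866 q7 -1.5
units [-0.1  -0.06  0.09] rows>= 1.0
turn total units (tool) -0.0
```

Emit:
{"api": "move_arm", "payload": {"deltas": [[1,-0.05,-0.04,0.06,0],[-1,0,0,0,0],[-1,0,0,0,0],[-1,0,0,0,0],[-1,0,0,0,0],[-1,0,0,0,0],[-1,0,0,0,0],[-1,0,0,0,0],[-1,0,0,0,0],[-1,0,0,0,0],[-1,0,0,0,0],[-1,0,0,0,0]], "squeeze": 50}}

```text
time: 24.65
ee_pos: [0.4606, 0.0028, 0.0465]
eef_rot: [0.999, -0.048, -0.0, 0.0]
ft_force: [-0.4, -1.1, 0.6]
width: 0.0257
```

```bash
python3 -c "
from h import *
go(.50,-.115,.049,90)"
```

```text
t 24.65 ee [0.4606 0.0028 0.0465] az -95.4 tilt [-0. -0. -1.] F [-0.4 -1.1  0.6] w 0.0257 q7 -1.51
units [ 2.02  4.54 -0.1 ] rows>= 5.0
turn total units (tool) -0.061
```

Emit:
{"api": "move_arm", "payload": {"deltas": [[-1,0,0,-0.4,0],[-1,0,0,-0.8,0],[-1,0,0,-0.8,0],[-1,0,0,0,-0.05],[-1,0,0,0,-0.05],[-1,0,0,0,0]]}}

```text
time: 25.15
ee_pos: [0.4605, 0.0033, 0.0966]
eef_rot: [0.999, 0.033, 0.0, -0.0]
ft_force: [-0.1, -0.1, -2.7]
width: 0.0255
```

```bash
python3 -c "
from h import *
go(.50,-.12,.049,93.4)
snap('scene','s8');snap('top','t8')
for c in ['top','scene']:
  for l in ['scrap0','scrap1','scrap2']:
    for d in r.tip_of(c,l)[:7]:
        X=w(c,d['position']); print(c,round(d['confidence'],2),np.round(X,3),np.round(px(c,X)))
"
```

```text
t 25.15 ee [0.4605 0.0033 0.0966] az -86.2 tilt [ 0.     0.001 -1.   ] F [-0.1 -0.1 -2.7] w 0.0255 q7 -1.47
units [1.25 5.03 1.9 ] rows>= 6.0
turn total units (tool) 0.004
top 0.93 [ 0.309 -0.187  0.   ] [372. 337.]
top 0.84 [ 0.365 -0.289 -0.002] [412. 313.]
top 0.65 [ 0.504 -0.187 -0.   ] [369. 257.]
top 0.63 [ 0.442 -0.279 -0.   ] [407. 281.]
top 0.56 [ 0.678 -0.214  0.004] [377. 188.]
top 0.55 [ 0.444 -0.21  -0.001] [379. 281.]
top 0.93 [ 0.309 -0.187  0.   ] [372. 337.]
top 0.84 [ 0.365 -0.289 -0.002] [412. 313.]
top 0.65 [ 0.504 -0.187 -0.   ] [369. 257.]
top 0.63 [ 0.442 -0.279 -0.   ] [407. 281.]
top 0.56 [ 0.678 -0.214  0.004] [377. 188.]
top 0.55 [ 0.444 -0.21  -0.001] [379. 281.]
top 0.93 [ 0.309 -0.187  0.   ] [372. 337.]
top 0.84 [ 0.365 -0.289 -0.002] [412. 313.]
top 0.65 [ 0.504 -0.187 -0.   ] [369. 257.]
top 0.63 [ 0.442 -0.279 -0.   ] [407. 281.]
top 0.56 [ 0.678 -0.214  0.004] [377. 188.]
top 0.55 [ 0.444 -0.21  -0.001] [379. 281.]
scene 0.67 [ 0.527 -0.287  0.004] [252. 160.]
scene 0.67 [ 0.366 -0.292  0.002] [295. 142.]
scene 0.6 [ 0.444 -0.209 -0.002] [287. 168.]
scene 0.49 [ 0.511 -0.189  0.002] [271. 179.]
scene 0.45 [ 0.443 -0.282  0.002] [276. 152.]
scene 0.67 [ 0.527 -0.287  0.004] [252. 160.]
scene 0.67 [ 0.366 -0.292  0.002] [295. 142.]
scene 0.6 [ 0.444 -0.209 -0.002] [287. 168.]
scene 0.49 [ 0.511 -0.189  0.002] [271. 179.]
scene 0.45 [ 0.443 -0.282  0.002] [276. 152.]
scene 0.67 [ 0.527 -0.287  0.004] [252. 160.]
scene 0.67 [ 0.366 -0.292  0.002] [295. 142.]
scene 0.6 [ 0.444 -0.209 -0.002] [287. 168.]
scene 0.49 [ 0.511 -0.189  0.002] [271. 179.]
scene 0.45 [ 0.443 -0.282  0.002] [276. 152.]
```

View pics/s8.png

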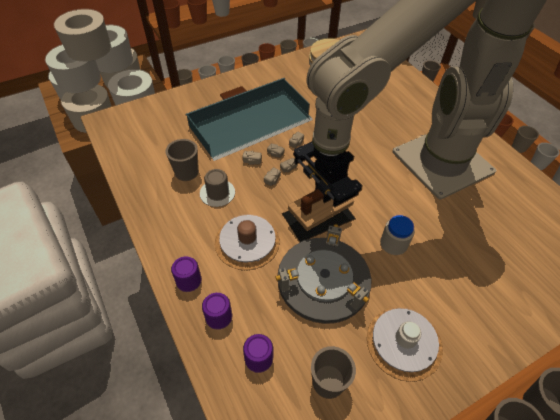

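View pics/t8.png

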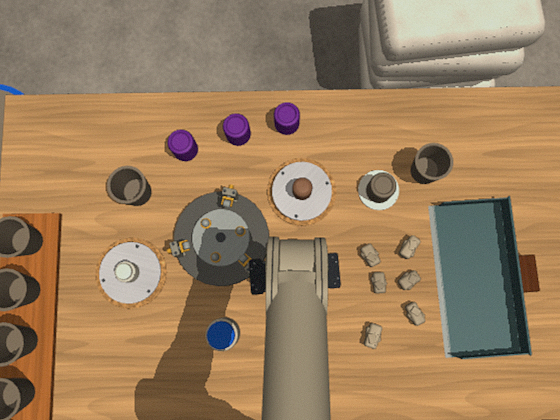

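```bash
python3 -c "
from h import *
go(.483,-.10,.0485,93.4)
"
```

```text
t 25.55 ee [0.4606 0.0028 0.0964] az -86.5 tilt [-0. -0. -1.] F [ 0.7 -0.  -1.6] w 0.0258 q7 -1.48
units [0.65 4.16 1.92] rows>= 5.0
turn total units (tool) 0.001
```

Emit:
{"api": "move_arm", "payload": {"deltas": [[-1,0.1,0.5,0,0],[-1,0.2,0.8,0,0],[-1,0.2,0.9,0,0],[-1,0.1,0.9,0,0],[-1,0.05,0.7,0,0],[-1,0,0.4,0.2,0],[-1,0,0,0.5,0],[-1,0,0,0.5,0],[-1,0,0,0.4,0],[-1,0,0,0.2,0],[-1,0,0,0,0],[-1,0,0,0,0]]}}

```text
time: 26.55
ee_pos: [0.4834, -0.1009, 0.0516]
eef_rot: [1.0, 0.031, -0.0, 0.0]
ft_force: [-0.9, -0.0, -2.7]
width: 0.0259
```

```bash
python3 -c "
from h import *
go(.483,-.10,.0485,93.4)
print(np.round(r.read_state()['joint_positions'],2))
"
```

```text
t 26.55 ee [ 0.4834 -0.1009  0.0516] az -86.4 tilt [-0. -0. -1.] F [-0.9 -0.  -2.7] w 0.0259 q7 -1.07
units [-0.01 -0.04  0.13] rows>= 1.0
turn total units (tool) 0.002
[-0.77  0.35  1.02  2.03 -0.37  0.96 -1.07]
```

Emit:
{"api": "move_arm", "payload": {"deltas": [[-1,0,0,0.12,0],[-1,0,0.2,0,0],[-1,0,0.35,0,0],[-1,0,0.4,0,0],[-1,0,0.4,0,0],[-1,0,0.4,0,0],[-1,0,0.4,0,0],[-1,0,0.4,0,0],[-1,0,0.4,0,0],[-1,0,0.4,0,0],[-1,0,0.4,0,0],[-1,0,0.4,0,0]]}}

```text
time: 27.55
ee_pos: [0.4899, -0.2053, 0.0488]
eef_rot: [1.0, 0.031, 0.0, -0.0]
ft_force: [-0.1, 2.0, -2.1]
width: 0.0254
```

```bash
python3 -c "
from h import *
go(.50,-.37,.0485,93.4)
snap('scene','s9');snap('top','t9')
a=cv2.imread('pics/s9.png')[70:250,130:370];b=cv2.imread('pics/t9.png')[150:380,340:550]
cv2.imwrite('pics/z5.png',np.hstack([cv2.resize(a,(480,360)),cv2.resize(b,(320,350),dst=None)[:350]] if 0 else [cv2.resize(a,(470,352)),cv2.resize(b,(321,352))]))
"
```

```text
t 27.55 ee [ 0.4899 -0.2053  0.0488] az -86.4 tilt [ 0.     0.001 -1.   ] F [-0.1  2.  -2.1] w 0.0254 q7 -0.82
units [-0.01  6.6   0.01] rows>= 7.0
turn total units (tool) 0.002
```

View pics/z5.png

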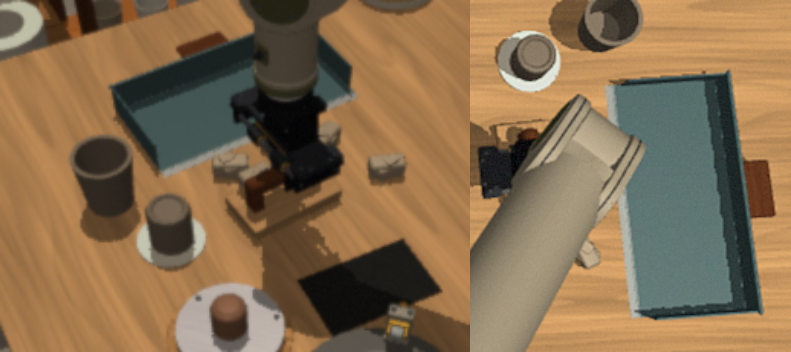

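Going well; continue pushing.

Emit:
{"api": "move_arm", "payload": {"deltas": [[-1,0,0.4,0,0],[-1,0,0.4,0,0],[-1,0,0.4,0,0],[-1,0,0.4,0,0],[-1,0,0.4,0,0],[-1,0,0.4,0,0],[-1,0,0.4,0,0],[-1,0,0.4,0,0],[-1,0,0.4,0,0],[-1,0,0.4,0,0],[-1,0,0.4,0,0],[-1,0,0.4,0,0]]}}

```text
time: 28.65
ee_pos: [0.4972, -0.3253, 0.0484]
eef_rot: [1.0, 0.031, -0.0, 0.0]
ft_force: [-0.5, 2.7, -2.5]
width: 0.0254
```

```bash
cat >> h.py <<'E'
def pair(n):
    snap('scene','s'+n);snap('top','t'+n)
    a=cv2.imread(f'pics/s{n}.png')[70:250,130:370];b=cv2.imread(f'pics/t{n}.png')[150:380,340:550]
    cv2.imwrite(f'pics/p{n}.png',np.hstack([cv2.resize(a,(470,352)),cv2.resize(b,(321,352))]))
E
python3 -c "
from h import *
go(.50,-.37,.0485,93.4)
pair('10')
"
```

```text
t 28.65 ee [ 0.4972 -0.3253  0.0484] az -86.5 tilt [-0. -0. -1.] F [-0.5  2.7 -2.5] w 0.0254 q7 -0.61
units [ 0.    1.79 -0.  ] rows>= 2.0
turn total units (tool) 0.002
```

View pics/p10.png

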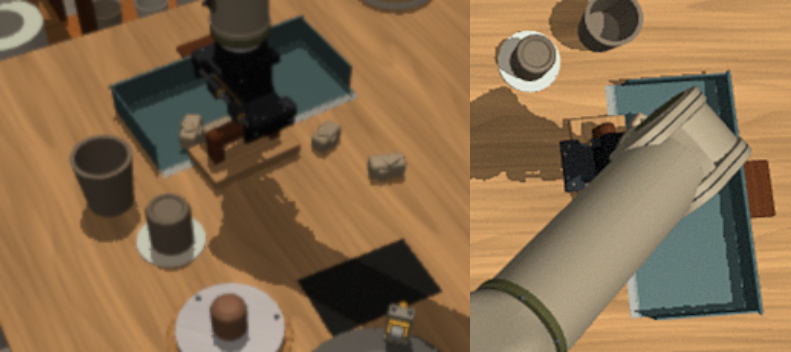

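Emit:
{"api": "move_arm", "payload": {"deltas": [[-1,0,0.35,0,0],[-1,0,0.35,0,0],[-1,0,0.35,0,0],[-1,0,0.35,0,0],[-1,0,0.35,0,0],[-1,0,0.25,0,0],[-1,0,0,0,0],[-1,0,0,-0.6,0],[-1,0,0,-0.9,0],[-1,0,0,-0.8,0],[-1,0,0,0,0]]}}

```text
time: 29.67
ee_pos: [0.502, -0.3756, 0.1111]
eef_rot: [1.0, 0.031, 0.003, 0.002]
ft_force: [0.3, 0.4, -1.3]
width: 0.0257
```

```bash
python3 -c "
from h import *
go(.37,-.11,.10,93.4)
pair('11')
"
```

```text
t 29.67 ee [ 0.502  -0.3756  0.1111] az -86.4 tilt [ 0.005 -0.003 -1.   ] F [ 0.3  0.4 -1.3] w 0.0257 q7 -0.57
units [ -4.61 -10.93   0.38] rows>= 11.0
turn total units (tool) 0.002
```

View pics/p11.png

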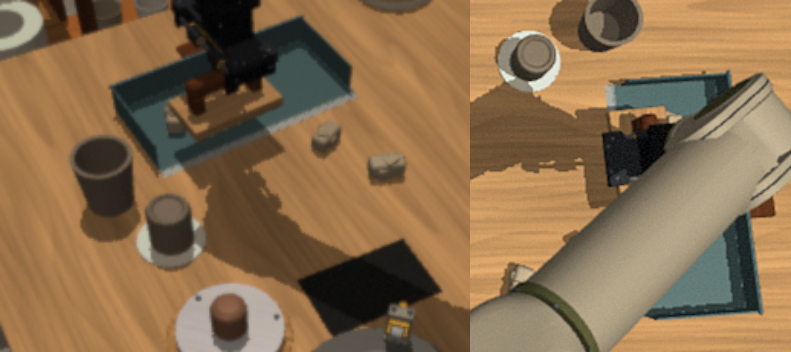

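Emit:
{"api": "move_arm", "payload": {"deltas": [[-1,0,-0.5,0,0],[-1,-0.2,-0.8,0,0],[-1,-0.35,-0.85,0,0],[-1,-0.4,-0.85,0,0],[-1,-0.4,-0.85,0,0],[-1,-0.4,-0.85,0,0],[-1,-0.4,-0.85,0,0],[-1,-0.4,-0.85,0,0],[-1,-0.4,-0.85,0,0],[-1,-0.4,-0.85,0,0],[-1,-0.4,-0.85,0,0],[-1,-0.4,-0.85,0,0]]}}

```text
time: 30.77
ee_pos: [0.3808, -0.1346, 0.1055]
eef_rot: [1.0, 0.032, 0.0, -0.0]
ft_force: [0.3, 0.8, -4.2]
width: 0.0256
```

Emit:
{"api": "move_arm", "payload": {"deltas": [[-1,-0.4,-0.85,0,0],[-1,-0.3,-0.5,0,0],[-1,0,0,0,0],[-1,0,0,0,0]]}}

```text
time: 31.1
ee_pos: [0.3616, -0.1029, 0.1057]
eef_rot: [0.999, 0.032, 0.0, -0.001]
ft_force: [0.5, 0.1, -2.9]
width: 0.0257
```

```bash
python3 -c "
from h import *
go(.37,-.11,.0485,93.4)
print(np.round(r.read_state()['joint_positions'],2))
pair('12')
"
```

```text
t 31.1 ee [ 0.3616 -0.1029  0.1057] az -86.4 tilt [ 0.     0.001 -1.   ] F [ 0.5  0.1 -2.9] w 0.0257 q7 -1.58
units [0.32 0.31 2.29] rows>= 3.0
turn total units (tool) 0.003
[-0.83 -0.29  0.9   2.25  0.26  1.09 -1.58]
```

View pics/p12.png

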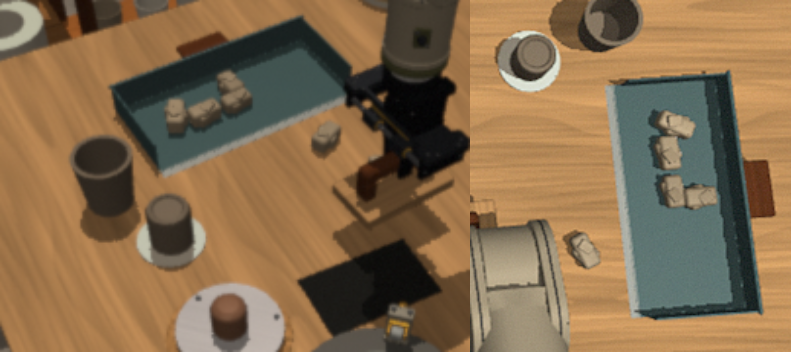

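Emit:
{"api": "move_arm", "payload": {"deltas": [[-1,-0.2,0,0.2,0],[-1,0,0,0.4,0],[-1,0,0,0.5,0],[-1,0,0,0.5,0],[-1,0,0,0.4,0],[-1,0,0,0.2,0],[-1,0,0,0,0],[-1,0,0,0,0]]}}

```text
time: 31.87
ee_pos: [0.3569, -0.1041, 0.051]
eef_rot: [1.0, 0.031, -0.0, 0.0]
ft_force: [-0.1, -1.1, -1.6]
width: 0.0255
```

```bash
python3 -c "
from h import *
go(.36,-.11,.0485,93.4)
print(np.round(r.read_state()['joint_positions'],2))
"
```

```text
t 31.87 ee [ 0.3569 -0.1041  0.051 ] az -86.5 tilt [-0.001 -0.001 -1.   ] F [-0.1 -1.1 -1.6] w 0.0255 q7 -1.49
units [0.11 0.24 0.1 ] rows>= 1.0
turn total units (tool) 0.001
[-0.89 -0.17  1.02  2.31  0.19  0.93 -1.49]
```

Emit:
{"api": "move_arm", "payload": {"deltas": [[-1,0,0,0.1,0],[-1,-0.01,0.2,0,0],[-1,-0.02,0.35,0,0],[-1,-0.02,0.4,0,0],[-1,-0.02,0.4,0,0],[-1,-0.02,0.4,0,0],[-1,-0.02,0.4,0,0],[-1,-0.02,0.4,0,0],[-1,-0.02,0.4,0,0],[-1,-0.02,0.4,0,0],[-1,0,0.4,0,0],[-1,0,0.4,0,0]]}}

```text
time: 32.87
ee_pos: [0.3597, -0.208, 0.0488]
eef_rot: [1.0, 0.031, 0.001, -0.0]
ft_force: [-0.6, 1.3, -2.3]
width: 0.0261
```

```bash
python3 -c "
from h import *
go(.37,-.375,.0485,93.4)
pair('13')
"
```

```text
t 32.87 ee [ 0.3597 -0.208   0.0488] az -86.4 tilt [ 0.001  0.001 -1.   ] F [-0.6  1.3 -2.3] w 0.0261 q7 -0.95
units [-0.01  6.69  0.01] rows>= 7.0
turn total units (tool) 0.002
```

View pics/p13.png

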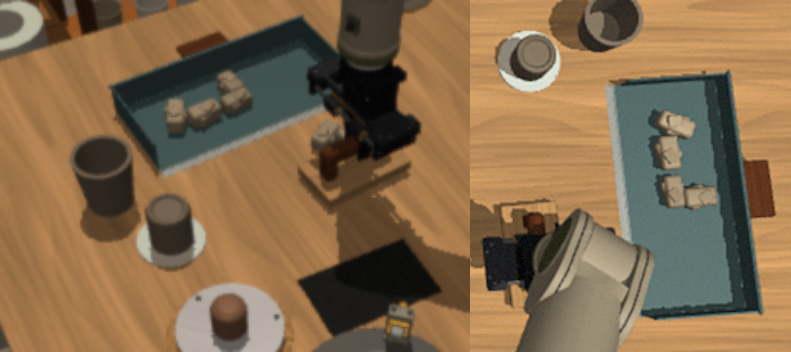

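Emit:
{"api": "move_arm", "payload": {"deltas": [[-1,0,0.4,0,0],[-1,0,0.4,0,0],[-1,0,0.4,0,0],[-1,0,0.4,0,0],[-1,0,0.4,0,0],[-1,0,0.4,0,0],[-1,0,0.4,0,0],[-1,0,0.4,0,0],[-1,0,0.4,0,0],[-1,0,0.4,0,0],[-1,0,0.4,0,0],[-1,0,0.4,0,0]]}}

```text
time: 33.97
ee_pos: [0.3668, -0.3271, 0.0487]
eef_rot: [1.0, 0.031, -0.0, -0.0]
ft_force: [0.4, 0.5, -2.2]
width: 0.0258
```

```bash
python3 -c "
from h import *
go(.37,-.375,.0485,93.4)
pair('14')
"
```

```text
t 33.97 ee [ 0.3668 -0.3271  0.0487] az -86.4 tilt [-0.     0.001 -1.   ] F [ 0.4  0.5 -2.2] w 0.0258 q7 -0.51
units [0.01 1.92 0.01] rows>= 2.0
turn total units (tool) 0.002
```

View pics/p14.png

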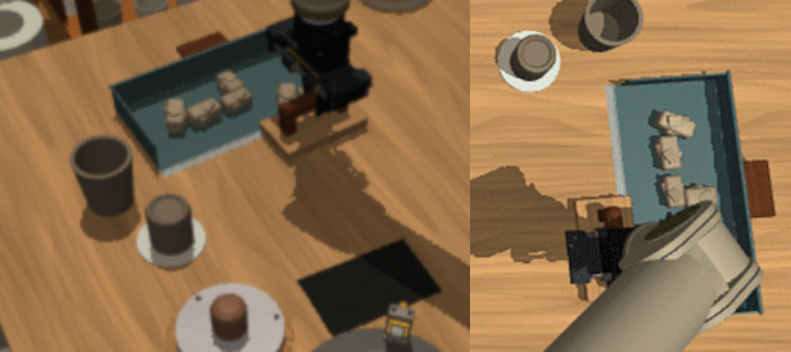

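Emit:
{"api": "move_arm", "payload": {"deltas": [[-1,0,0.35,0,0],[-1,0,0.35,0,0],[-1,0,0.35,0,0],[-1,0,0.35,0,0],[-1,0,0.35,0,0],[-1,0,0.25,0,0],[-1,0,0,0,0],[-1,0,0,-0.6,0],[-1,0,0,-0.9,0],[-1,0,0,-0.8,0],[-1,0,0,0,0]]}}

```text
time: 34.98
ee_pos: [0.3711, -0.378, 0.1091]
eef_rot: [1.0, 0.031, 0.002, 0.001]
ft_force: [0.3, -0.4, -2.5]
width: 0.0254
```

```bash
python3 -c "
from h import *
go(.46,.003,.11,86)
"
```

```text
t 34.98 ee [ 0.3711 -0.378   0.1091] az -86.5 tilt [ 0.004 -0.002 -1.   ] F [ 0.3 -0.4 -2.5] w 0.0254 q7 -0.47
units [  4.49 -14.99  -0.05] rows>= 15.0
turn total units (tool) 0.084
```

Emit:
{"api": "move_arm", "payload": {"deltas": [[-1,0,-0.5,0,0],[-1,0.2,-0.8,0,0],[-1,0.28,-0.85,0,0],[-1,0.28,-0.85,0,0],[-1,0.28,-0.85,0,0],[-1,0.28,-0.85,0,0],[-1,0.28,-0.85,0,0],[-1,0.28,-0.85,0,0],[-1,0.28,-0.85,0,0],[-1,0.28,-0.85,0,0],[-1,0.28,-0.85,0,0],[-1,0.28,-0.85,0,0]]}}

```text
time: 35.98
ee_pos: [0.4291, -0.126, 0.1054]
eef_rot: [1.0, 0.031, -0.0, -0.001]
ft_force: [0.1, 0.5, -2.4]
width: 0.0254
```

Emit:
{"api": "move_arm", "payload": {"deltas": [[-1,0.28,-0.85,0,0],[-1,0.28,-0.85,0,0],[-1,0.28,-0.85,0,0],[-1,0.28,-0.85,0,0],[-1,0.2,-0.8,0,0],[-1,0.1,-0.5,0,0.042],[-1,0,0,0,0.042],[-1,0,0,0,0]]}}

```text
time: 36.65
ee_pos: [0.457, -0.0073, 0.1054]
eef_rot: [0.999, -0.035, -0.0, 0.0]
ft_force: [0.2, 0.0, -3.7]
width: 0.026
```

```bash
python3 -c "
from h import *
go(.458,0,.047,87.9)
pair('15')
"
```

```text
t 36.65 ee [ 0.457  -0.0073  0.1054] az -94.1 tilt [-0.001 -0.    -1.   ] F [ 0.2  0.  -3.7] w 0.026 q7 -1.63
units [ 0.02 -0.3   2.33] rows>= 3.0
turn total units (tool) -0.022
```

View pics/p15.png

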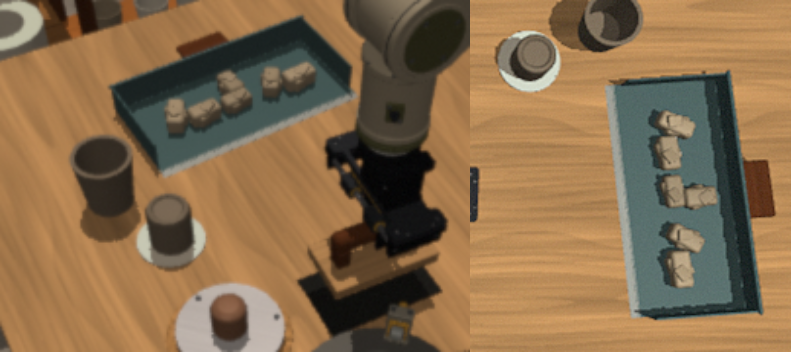

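View pics/s15.png

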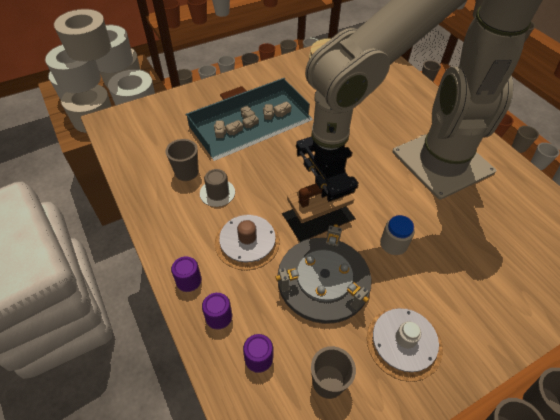

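```bash
python3 -c "
from h import *
for c,n in (('scene','s14'),('scene','s11'),('top','t14')):
    im=cv2.imread(f'pics/{n}.png'); m=(im.max(2)<45).astype(np.uint8)
    k,l,st,ce=cv2.connectedComponentsWithStats(m)
    x0,y0=px(c,[.457,0,.0025])
    i=[j for j in range(1,k) if st[j,4]>300 and np.hypot(*(ce[j]-[x0,y0]))<30]
    for j in i:
        v,u=np.where(l==j); P=np.array([ray(c,a,b,.0025)[:2] for a,b in zip(u,v)])
        print(n,st[j],cv2.minAreaRect((P*1000).astype(np.float32)))
go(.458,0,.047,87.9)
"
```

```text
s14 [ 283  192   72   49 1841] ((458.273193359375, -2.9310455322265625), (107.85895538330078, 177.37124633789062), 88.0081787109375)Traceback (most recent call last):
  File "<string>", line 9, in <module>
    v,u=np.where(l==j); P=np.array([ray(c,a,b,.0025)[:2] for a,b in zip(u,v)])
                                    ~~~^^^^^^^^^^^^^
  File "h.py", line 10, in ray
    i=r.camera_info(cam);R=np.array(i['R']);t=np.array(i['t']);o=-R.T@t
ValueError: time passes only in moves, steps and waits
```

Emit:
{"api": "move_arm", "payload": {"deltas": [[-1,0,-0.22,0.2,-0.022],[-1,0,0,0.5,0],[-1,0,0,0.5,0],[-1,0,0,0.5,0],[-1,0,0,0.3,0],[-1,0,0,0.2,0],[-1,0,0,0,0],[-1,0,0,0,0]]}}

```text
time: 37.42
ee_pos: [0.4581, -0.0033, 0.0513]
eef_rot: [1.0, -0.018, 0.0, 0.0]
ft_force: [-0.3, 1.0, -3.0]
width: 0.0256
```

```bash
python3 -c "
from h import *
go(.458,-.002,.0465,87.9)
"
```

```text
t 37.42 ee [ 0.4581 -0.0033  0.0513] az -92.0 tilt [ 0. -0. -1.] F [-0.3  1.  -3. ] w 0.0256 q7 -1.46
units [-0.01 -0.05  0.19] rows>= 1.0
turn total units (tool) 0.001
```

Emit:
{"api": "move_arm", "payload": {"deltas": [[-1,0,-0.04,0.08,0],[-1,0,0,0.08,0],[-1,0,0,0.03,0],[-1,0,0,0,0],[-1,0,0,0,0],[1,0,0,0,0],[1,0,0,0,0],[1,0,0,0,0],[1,0,0,0,0],[1,0,0,0,0],[1,0,0,0,0],[1,0,0,-0.3,0]]}}

```text
time: 38.42
ee_pos: [0.4572, -0.0022, 0.0532]
eef_rot: [1.0, -0.018, -0.001, 0.0]
ft_force: [-0.8, -0.2, -0.5]
width: 0.0643
```

Emit:
{"api": "move_arm", "payload": {"deltas": [[1,0,0,-0.8,0],[1,0,0,-1,0],[1,0,0,-1,0],[1,0,0,-1,0],[1,0,0,-1,0],[1,0,0,-0.5,0],[1,0,0,0,0]]}}

```text
time: 39.0
ee_pos: [0.4596, -0.002, 0.1891]
eef_rot: [1.0, -0.018, 0.002, -0.002]
ft_force: [0.4, 0.3, 0.4]
width: 0.0869
```

```bash
python3 -c "
from h import *
go(.476,.404,.18,87.9)
pair('16')
"
```

```text
t 39.0 ee [ 0.4596 -0.002   0.1891] az -92.0 tilt [ 0.004  0.003 -1.   ] F [0.4 0.3 0.4] w 0.0869 q7 -1.79
units [  0.07 -16.25   0.42] rows>= 17.0
turn total units (tool) 0.001
```

View pics/s16.png

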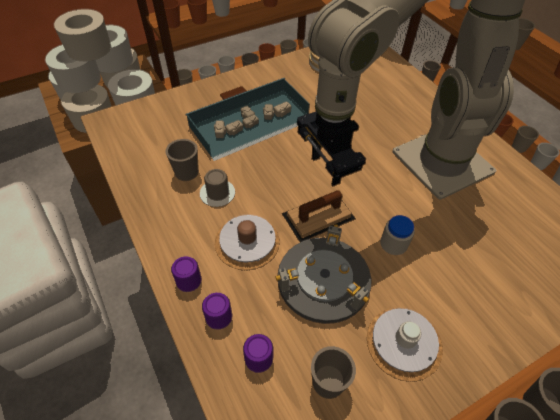

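View pics/t16.png

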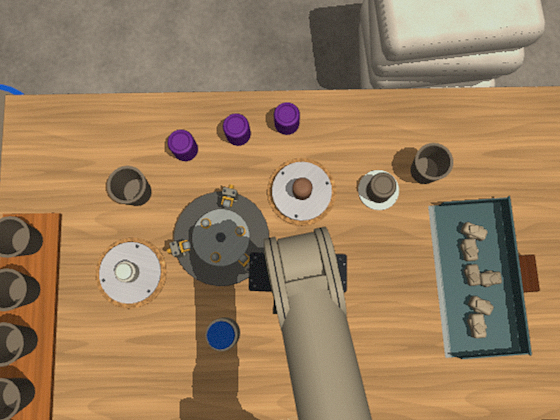

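Emit:
{"api": "move_arm", "payload": {"deltas": [[1,0,0,0,-0.0766],[1,0,0,0,-0.0766],[1,0,0,0,-0.0766],[1,0,0,0,-0.0766],[1,0,0,0,-0.0766],[1,0,0,0,-0.0766],[1,0,0,0,-0.0766],[1,0,0,0,-0.0766],[1,0,0,0,-0.0766],[1,0,0,0,0]]}}

```text
time: 39.93
ee_pos: [0.4573, -0.0023, 0.1853]
eef_rot: [0.865, 0.503, -0.001, -0.0]
ft_force: [0.3, 0.8, -0.0]
width: 0.0871
```

```bash
python3 -c "
from h import *
go(.476,.404,.17,-30)
b=cv2.imread('pics/t16.png')[170:315,85:340];cv2.imwrite('pics/z16.png',cv2.resize(b,None,fx=3.1,fy=3.1,interpolation=cv2.INTER_CUBIC))
b=cv2.imread('pics/s16.png')[220:380,270:450];cv2.imwrite('pics/z17.png',cv2.resize(b,None,fx=3.7,fy=3.7,interpolation=cv2.INTER_CUBIC))
"
```

```text
t 39.93 ee [ 0.4573 -0.0023  0.1853] az -29.7 tilt [-0.002 -0.001 -1.   ] F [ 0.3  0.8 -0. ] w 0.0871 q7 -0.78
units [14.49 -7.39  0.6 ] rows>= 15.0
turn total units (tool) 0.004
```

View pics/z16.png

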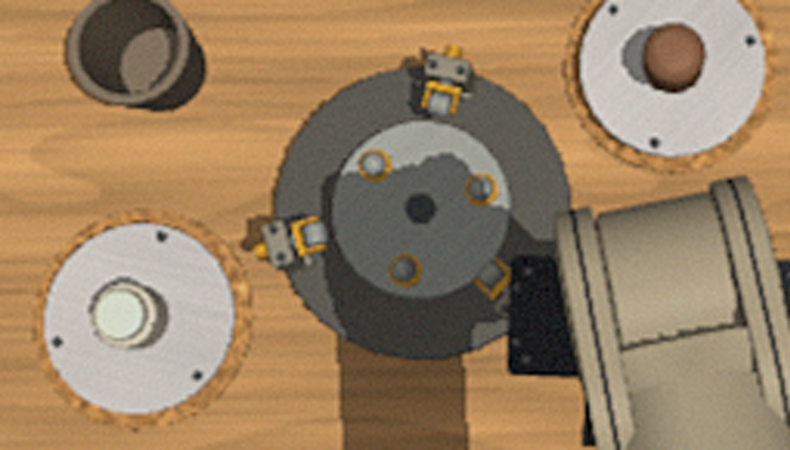

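View pics/z17.png

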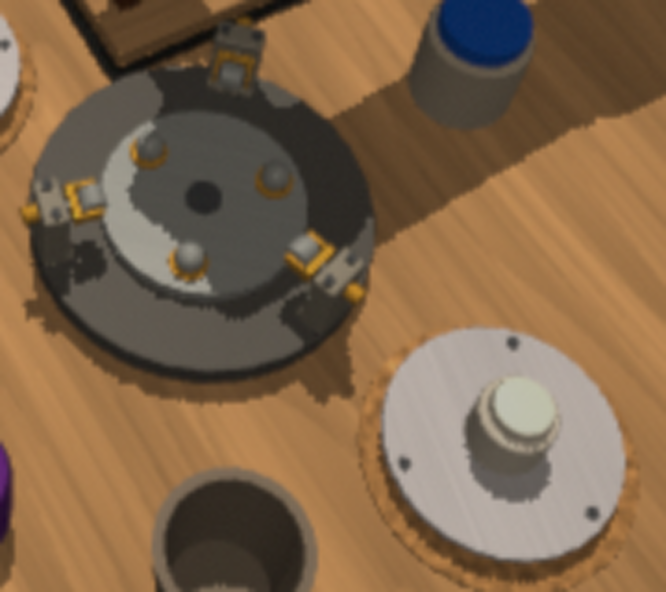

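```bash
python3 -c "
from h import *
def dots(cam,P,z,sc,ox,oy):
    Q=np.array([ray(cam,u/sc+ox-.5*(1-1/sc),v/sc+oy-.5*(1-1/sc),z) for u,v in P]);c=Q.mean(0);d=Q-c
    a=np.degrees(np.arctan2(d[:,1],d[:,0]));print(cam,np.round(c,4),np.round(np.hypot(d[:,0],d[:,1]),4),np.round(a,1))
dots('top',[(374,162),(481,186),(405,269)],.056,3.1,85,170)
dots('scene',[(151,148),(275,177),(190,255)],.055,3.7,270,220)
dots('top',[(613,9),(751,41),(655,142)],.0215,3.1,85,170)
dots('top',[(162,236),(57,342),(198,375)],.0215,3.1,85,170)
"
```

```text
top [0.5571 0.178  0.056 ] [0.05   0.0496 0.0505] [ 45.9 -73.1 166.8]
scene [0.5596 0.1822 0.055 ] [0.0484 0.0489 0.0478] [-73.3 165.5  45.6]
top [ 0.6727 -0.0221  0.0215] [0.0664 0.066  0.0657] [ 46.  -74.5 166. ]
top [0.4762 0.4038 0.0215] [0.0662 0.0665 0.066 ] [ -14.4  105.8 -134.1]
```

Emit:
{"api": "move_arm", "payload": {"deltas": [[1,0.5,-0.25,0,0],[1,0.9,-0.45,0,0],[1,0.9,-0.46,0,0],[1,0.9,-0.46,0,0],[1,0.9,-0.46,0,0],[1,0.9,-0.46,0,0],[1,0.9,-0.46,0,0],[1,0.9,-0.46,0,0],[1,0.9,-0.46,0,0],[1,0.9,-0.46,0,0],[1,0.9,-0.46,0,0],[1,0.9,-0.46,0,0]]}}

```text
time: 40.93
ee_pos: [0.4724, 0.2915, 0.1846]
eef_rot: [0.867, 0.498, -0.001, 0.0]
ft_force: [-0.0, -0.6, 0.0]
width: 0.0869
```

Emit:
{"api": "move_arm", "payload": {"deltas": [[1,0.9,-0.46,0,0],[1,0.9,-0.46,0,0],[1,0.9,-0.46,0,0],[1,0.9,-0.46,0,0],[1,0.5,-0.25,0,0],[1,0,0,0,0],[1,0,0,0,0]]}}

```text
time: 41.52
ee_pos: [0.4784, 0.405, 0.1843]
eef_rot: [0.866, 0.499, -0.001, 0.001]
ft_force: [-0.6, -0.9, 0.0]
width: 0.087
```

```bash
python3 -c "
from h import *
go(.4765,.404,.032,-30)
"
```

```text
t 41.52 ee [0.4784 0.405  0.1843] az -30.1 tilt [-0.001 -0.002 -1.   ] F [-0.6 -0.9  0. ] w 0.087 q7 -0.97
units [-0.06 -0.05  6.09] rows>= 7.0
turn total units (tool) -0.001
```

Emit:
{"api": "move_arm", "payload": {"deltas": [[1,-0.06,-0.05,0.5,0],[1,0,0,0.9,0],[1,0,0,0.9,0],[1,0,0,0.9,0],[1,0,0,0.9,0],[1,0,0,0.9,0],[1,0,0,0.5,0],[1,0,0,0.2,0],[1,0,0,0,0],[1,0,0,0,0]]}}

```text
time: 42.35
ee_pos: [0.4777, 0.4035, 0.0445]
eef_rot: [0.866, 0.5, 0.0, -0.0]
ft_force: [-0.4, 0.3, 0.5]
width: 0.0867
```

```bash
python3 -c "
from h import *
go(.4763,.4038,.032,-30)
"
```

```text
t 42.35 ee [0.4777 0.4035 0.0445] az -30.0 tilt [ 0.001  0.001 -1.   ] F [-0.4  0.3  0.5] w 0.0867 q7 -0.89
units [-0.02 -0.06  0.5 ] rows>= 1.0
turn total units (tool) -0.0
```

Emit:
{"api": "move_arm", "payload": {"deltas": [[1,-0.02,-0.04,0.3,0],[1,0,0,0.2,0],[1,0,0,0,0],[-1,0,0,0,0],[-1,0,0,0,0],[-1,0,0,0,0],[-1,0,0,0,0],[-1,0,0,0,0],[-1,0,0,0,0],[-1,0,0,0,0],[-1,0,0,0,0],[-1,0,0,0,0]], "squeeze": 60}}

```text
time: 43.35
ee_pos: [0.4765, 0.4035, 0.0314]
eef_rot: [0.866, 0.5, 0.0, 0.0]
ft_force: [0.8, -1.6, -0.6]
width: 0.0491
```

```bash
python3 -c "
from h import *
go(.4763,.4038,.032,-30)
"
```

```text
t 43.35 ee [0.4765 0.4035 0.0314] az -30.0 tilt [ 0.001 -0.    -1.   ] F [ 0.8 -1.6 -0.6] w 0.0491 q7 -0.88
units [ 0.01 -0.01 -0.02] rows>= 1.0
turn total units (tool) 0.0
```

Emit:
{"api": "move_arm", "payload": {"deltas": [[-1,0,0,-0.2,0],[-1,0,0,-0.5,0],[-1,0,0,-0.9,0],[-1,0,0,-0.9,0],[-1,0,0,-0.9,0],[-1,0,0,-0.9,-0.05],[-1,0,0,-0.9,-0.0748],[-1,0,0,-0.6,-0.0748],[-1,0,0,0,-0.0748],[-1,0,0,0,-0.0748],[-1,0,0,0,-0.0748],[-1,0,0,0,-0.0748]]}}

```text
time: 44.35
ee_pos: [0.4758, 0.4034, 0.177]
eef_rot: [0.607, 0.795, -0.0, -0.0]
ft_force: [0.0, -0.4, -6.4]
width: 0.0487
```

Emit:
{"api": "move_arm", "payload": {"deltas": [[-1,0,0,0,-0.0748],[-1,0,0,0,-0.0748],[-1,0,0,0,-0.0248],[-1,0,0,0,0],[-1,0,0,0,0]]}}

```text
time: 44.77
ee_pos: [0.476, 0.4034, 0.1767]
eef_rot: [0.496, 0.868, -0.0, -0.0]
ft_force: [0.1, 0.2, -6.0]
width: 0.0491
```

```bash
python3 -c "
from h import *
go(.557,.1797,.18,30.6)
snap('scene','s18')
"
```

```text
t 44.77 ee [0.476  0.4034 0.1767] az 30.5 tilt [-0.  0. -1.] F [ 0.1  0.2 -6. ] w 0.0491 q7 -0.01
units [-9.35 -1.75 -0.13] rows>= 10.0
turn total units (tool) -0.001
```

View pics/s18.png

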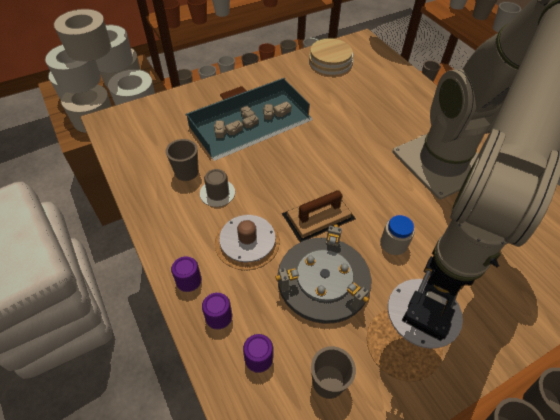

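Emit:
{"api": "move_arm", "payload": {"deltas": [[-1,-0.3,-0.05,0,0],[-1,-0.6,-0.11,0,0],[-1,-0.75,-0.14,0,0],[-1,-0.75,-0.14,0,0],[-1,-0.75,-0.14,0,0],[-1,-0.75,-0.14,0,0],[-1,-0.75,-0.14,0,0],[-1,-0.75,-0.14,0,0],[-1,-0.75,-0.14,0,0],[-1,-0.75,-0.14,0,0],[-1,-0.75,-0.14,0,0],[-1,-0.75,-0.14,0,0]]}}

```text
time: 45.82
ee_pos: [0.5499, 0.2002, 0.1764]
eef_rot: [0.496, 0.868, -0.0, 0.0]
ft_force: [0.5, -0.1, -5.3]
width: 0.049
```

Emit:
{"api": "move_arm", "payload": {"deltas": [[-1,-0.6,-0.12,0,0],[-1,-0.35,-0.07,0,0],[-1,0,0,0,0],[-1,0,0,0,0],[-1,0,0,0,0]]}}

```text
time: 46.23
ee_pos: [0.5571, 0.1813, 0.1762]
eef_rot: [0.495, 0.869, 0.0, -0.0]
ft_force: [-0.5, 0.4, -6.5]
width: 0.0493
```

```bash
python3 -c "
from h import *
go(.557,.1797,.105,30.6)
"
```

```text
t 46.23 ee [0.5571 0.1813 0.1762] az 30.7 tilt [-0.     0.001 -1.   ] F [-0.5  0.4 -6.5] w 0.0493 q7 0.37
units [-0.05 -0.04  2.85] rows>= 3.0
turn total units (tool) 0.001
```

Emit:
{"api": "move_arm", "payload": {"deltas": [[-1,-0.05,-0.04,0.3,0],[-1,0,0,0.6,0],[-1,0,0,0.7,0],[-1,0,0,0.6,0],[-1,0,0,0.3,0],[-1,0,0,0.2,0],[-1,0,0,0,0],[-1,0,0,0,0]]}}

```text
time: 46.9
ee_pos: [0.5575, 0.1789, 0.1092]
eef_rot: [0.495, 0.869, 0.0, 0.0]
ft_force: [-0.6, 0.4, -4.9]
width: 0.0492
```

```bash
python3 -c "
from h import *
go(.557,.1797,.105,30.6)
pair('19')
im=cv2.imread('pics/s19.png')[200:350,240:420];cv2.imwrite('pics/z19.png',cv2.resize(im,None,fx=4,fy=4,interpolation=cv2.INTER_CUBIC))
"
```

```text
t 46.9 ee [0.5575 0.1789 0.1092] az 30.6 tilt [ 0.  0. -1.] F [-0.6  0.4 -4.9] w 0.0492 q7 0.42
units [ 0.04 -0.    0.17] rows>= 1.0
turn total units (tool) 0.0
```

View pics/z19.png

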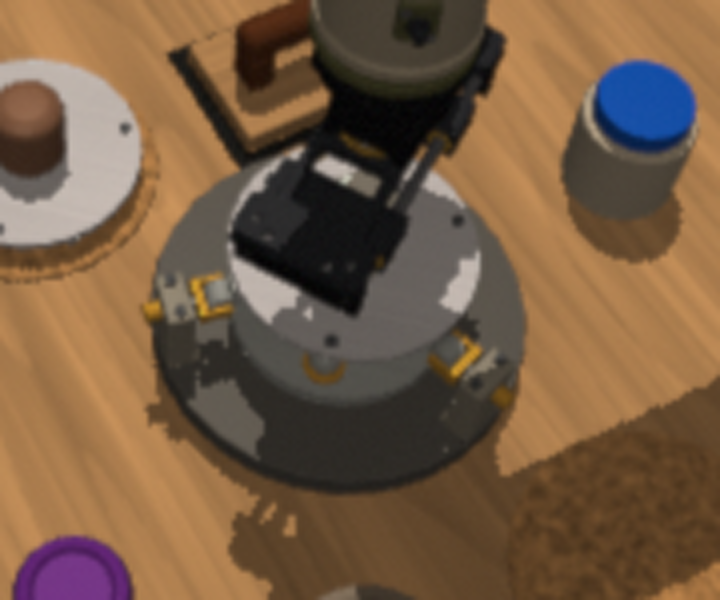

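Emit:
{"api": "move_arm", "payload": {"deltas": [[-1,0.02,0,0.2,0],[-1,0,0,0.15,0],[-1,0,0,0.15,0],[-1,0,0,0.1,0],[-1,0,0,0.1,0],[-1,0,0,0,0]]}}

```text
time: 47.5
ee_pos: [0.5575, 0.1794, 0.0913]
eef_rot: [0.495, 0.869, 0.001, 0.0]
ft_force: [2.1, -0.8, -2.2]
width: 0.049
```

```bash
python3 -c "
from h import *
go(.557,.1797,.077,30.6)
"
```

```text
t 47.5 ee [0.5575 0.1794 0.0913] az 30.6 tilt [ 0.001  0.001 -1.   ] F [ 2.1 -0.8 -2.2] w 0.049 q7 0.43
units [ 0.02 -0.01  0.57] rows>= 1.0
turn total units (tool) 0.0
```

Emit:
{"api": "move_arm", "payload": {"deltas": [[-1,0,0,0.1,0],[-1,0,0,0.1,0],[-1,0,0,0.1,0],[-1,0,0,0.1,0],[-1,0,0,0,0]]}}

```text
time: 47.92
ee_pos: [0.5571, 0.1789, 0.0803]
eef_rot: [0.495, 0.869, -0.0, 0.0]
ft_force: [4.9, 2.2, -12.7]
width: 0.0491
```

```bash
python3 -c "
from h import *
go(.557,.1797,.077,30.6)
"
```

```text
t 47.92 ee [0.5571 0.1789 0.0803] az 30.6 tilt [ 0.    -0.001 -1.   ] F [  4.9   2.2 -12.7] w 0.0491 q7 0.44
units [0.03 0.01 0.13] rows>= 1.0
turn total units (tool) -0.0
```

Emit:
{"api": "move_arm", "payload": {"deltas": [[-1,0.03,0,0.08,0],[-1,0,0,0.06,0],[-1,0,0,0.04,0],[-1,0,0,0,0],[-1,0,0,0,0]]}}

```text
time: 48.33
ee_pos: [0.558, 0.1789, 0.0774]
eef_rot: [0.496, 0.868, 0.001, 0.001]
ft_force: [6.3, -3.6, -1.6]
width: 0.0492
```

```bash
python3 -c "
from h import *
go(.557,.1797,.077,30.6)
"
```

```text
t 48.33 ee [0.558  0.1789 0.0774] az 30.5 tilt [ 0.003 -0.    -1.   ] F [ 6.3 -3.6 -1.6] w 0.0492 q7 0.44
units [ 0.05 -0.02  0.02] rows>= 1.0
turn total units (tool) -0.001
```

Emit:
{"api": "move_arm", "payload": {"deltas": [[-1,0,0,0.04,0],[-1,0,0,0.04,0],[-1,0,0,0,0],[-1,0,0,0,0]]}}

```text
time: 48.67
ee_pos: [0.5586, 0.1786, 0.0767]
eef_rot: [0.496, 0.868, 0.001, 0.002]
ft_force: [3.1, -5.8, 12.1]
width: 0.049
```

```bash
python3 -c "
from h import *
go(.557,.1797,.077,30.6)
"
```

```text
t 48.67 ee [0.5586 0.1786 0.0767] az 30.5 tilt [ 0.004  0.    -1.   ] F [ 3.1 -5.8 12.1] w 0.049 q7 0.44
units [ 0.07 -0.03 -0.01] rows>= 1.0
turn total units (tool) -0.001
```

Emit:
{"api": "move_arm", "payload": {"deltas": [[-1,0,0,0.05,0],[-1,0,0,0,0],[1,0,0,-0.05,0],[1,0,0,0,0],[1,0,0,0,0],[1,0,0,0,0],[1,0,0,0,0],[1,0,0,-0.4,0],[1,0,0,-0.9,0],[1,0,0,-1,0],[1,0,0,-1,0],[1,0,0,0,0]]}}

```text
time: 49.67
ee_pos: [0.559, 0.18, 0.1625]
eef_rot: [0.496, 0.869, 0.003, 0.002]
ft_force: [0.9, 0.6, 0.6]
width: 0.087
```

```bash
python3 -c "
from h import *
go(.557,.1797,.127,30.6)
pair('20')
im=cv2.imread('pics/s20.png')[200:350,240:420];cv2.imwrite('pics/z20.png',cv2.resize(im,None,fx=4,fy=4,interpolation=cv2.INTER_CUBIC))
"
```

```text
t 49.67 ee [0.559  0.18   0.1625] az 30.6 tilt [ 0.006  0.003 -1.   ] F [0.9 0.6 0.6] w 0.087 q7 0.38
units [ 0.03 -0.08  1.42] rows>= 2.0
turn total units (tool) -0.0
```

View pics/z20.png

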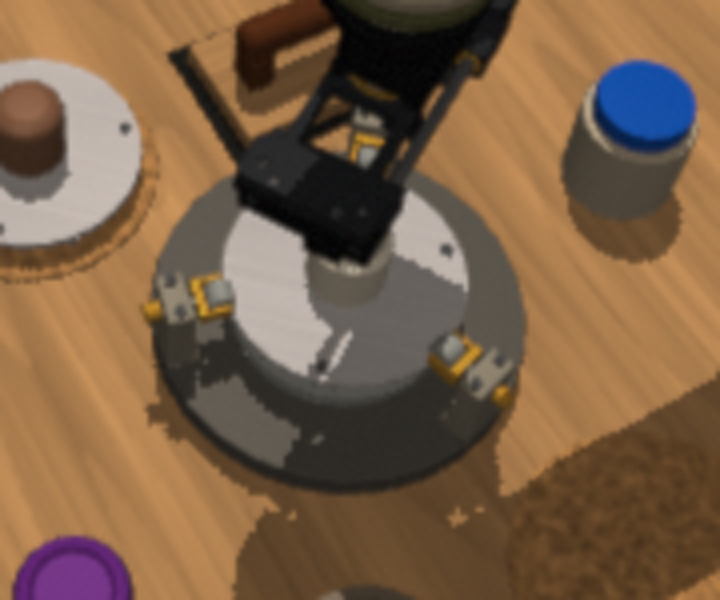

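Emit:
{"api": "move_arm", "payload": {"deltas": [[-1,0,0,0,0],[-1,0,0,0,0],[-1,0,0,0,0],[-1,0,0,0,0],[-1,0,0,0,0],[-1,0,0,0,0],[-1,0,0,0,0],[-1,0,0,0,0],[-1,0,0,0.4,0],[-1,0,0,0.5,0],[-1,0,0,0.3,0],[-1,0,0,0,0]], "squeeze": 10}}

```text
time: 50.77
ee_pos: [0.5553, 0.1793, 0.1247]
eef_rot: [0.495, 0.869, -0.002, -0.001]
ft_force: [0.7, -0.7, 0.2]
width: 0.0149
```

```bash
python3 -c "
from h import *
go(.557,.1797,.12,30.6)
"
```

```text
t 50.77 ee [0.5553 0.1793 0.1247] az 30.6 tilt [-0.003 -0.002 -1.   ] F [ 0.7 -0.7  0.2] w 0.0149 q7 0.4
units [-0.02  0.07  0.19] rows>= 1.0
turn total units (tool) 0.0
```

Emit:
{"api": "move_arm", "payload": {"deltas": [[-1,0,0.05,0.08,0],[-1,0,0,0.05,0],[-1,0,0,0.05,0],[-1,0,0,0.04,0],[-1,0,0,0.04,0],[-1,0,0,0,0]]}}

```text
time: 51.27
ee_pos: [0.5577, 0.1803, 0.1208]
eef_rot: [0.495, 0.869, 0.0, -0.0]
ft_force: [-0.3, 0.9, -0.2]
width: 0.0
```

```bash
python3 -c "
from h import *
go(.557,.1797,.12,30.6)
"
```

```text
t 51.27 ee [0.5577 0.1803 0.1208] az 30.6 tilt [ 0.  0. -1.] F [-0.3  0.9 -0.2] w 0.0 q7 0.41
units [-0.01 -0.04  0.03] rows>= 1.0
turn total units (tool) 0.0
```

Emit:
{"api": "move_arm", "payload": {"deltas": [[-1,0,0,0.04,0],[-1,0,0,0.04,0],[-1,0,0,0.04,0],[-1,0,0,0,0]]}}

```text
time: 51.6
ee_pos: [0.5587, 0.1803, 0.1198]
eef_rot: [0.496, 0.869, 0.001, 0.0]
ft_force: [-4.9, -2.0, 17.2]
width: 0.0005
```

```bash
python3 -c "
from h import *
go(.557,.1797,.12,30.6)
"
```

```text
t 51.6 ee [0.5587 0.1803 0.1198] az 30.6 tilt [ 0.002  0.001 -1.   ] F [-4.9 -2.  17.2] w 0.0005 q7 0.41
units [ 0.02 -0.07 -0.01] rows>= 1.0
turn total units (tool) -0.0
```

Mould top at 0.120 under a 17 N press: exactly the home height. Retract and check.

Emit:
{"api": "move_arm", "payload": {"deltas": [[-1,0,0,-0.2,0],[-1,0,0,-0.7,0],[-1,0,0,-1,0],[-1,0,0,-1,0],[-1,0,0,-1,0],[-1,0.7,0,-0.5,0],[-1,0.8,0,0,0],[-1,0.8,0,0,0],[-1,0.8,0,0,0],[-1,0.8,0,0,0],[-1,0.8,0,0,0],[-1,0.8,0,0,0]]}}

```text
time: 52.6
ee_pos: [0.4871, 0.2994, 0.228]
eef_rot: [0.495, 0.869, 0.0, -0.0]
ft_force: [0.8, 0.7, 0.2]
width: 0.0004
```

Emit:
{"api": "move_arm", "payload": {"deltas": [[-1,0.8,0,0,0],[-1,0.8,0,0,0],[-1,0.8,0,0,0],[-1,0.8,0,0,0],[-1,0.6,0,0,0],[-1,0.3,0,0,0],[-1,0,0,0,0],[-1,0,0,0,0]]}}

```text
time: 53.27
ee_pos: [0.436, 0.3863, 0.2278]
eef_rot: [0.496, 0.869, -0.0, 0.0]
ft_force: [-0.1, -0.9, -0.2]
width: 0.0006
```

```bash
python3 -c "
from h import *
go(.557,.1797,.12,30.6)
pair('21')
im=cv2.imread('pics/t21.png')[170:315,150:340];cv2.imwrite('pics/z21.png',cv2.resize(im,None,fx=4,fy=4,interpolation=cv2.INTER_CUBIC))
"
```

```text
t 53.27 ee [0.436  0.3863 0.2278] az 30.6 tilt [ 0. -0. -1.] F [-0.1 -0.9 -0.2] w 0.0006 q7 -0.1
units [-9.57 -0.04  4.32] rows>= 10.0
turn total units (tool) -0.0
```

View pics/z21.png

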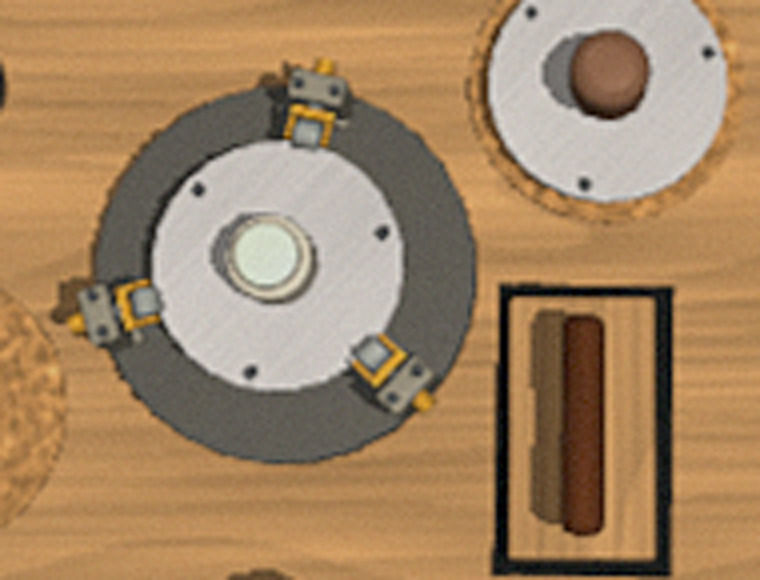

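View pics/s21.png

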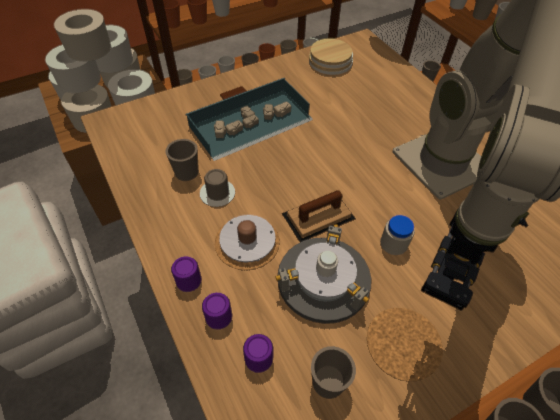

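View pics/t21.png

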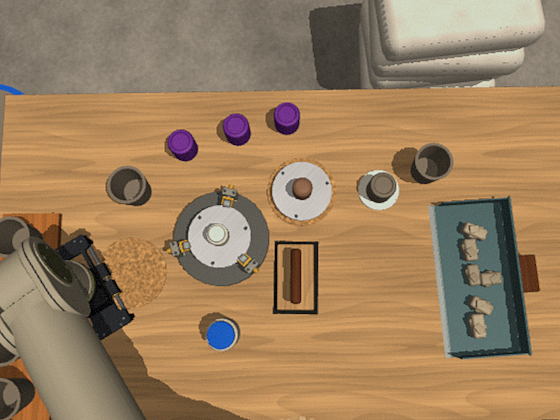

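```bash
python3 -c "
from h import *
r.close_job()
"
```

```text
the job is handed in; nothing more can be done
```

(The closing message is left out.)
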